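# Rebuild the shaft stack of the sample rotator

## Task

Rebuild the stack on the sample rotator's upright shaft: first slide on the tall spacer sleeve, then the flat washer on top of it, then the retaining cap with its open slot side up. Lower the cap so that its slot passes over the shaft's cross-bar (feel lightly for the right angle if you cannot see it), press it down against the spring and give it about a quarter turn, so that the bar holds it down when you let go. Be gentle: never lean on the parts with more than about 25 N, and leave the other things on the bench alone.

Things in the scene. Friction and masses are not known exactly. Their poses are not given: they have to be found in the camera images.
- rotator: sample rotator: white housing 130 x 130 mm, 46 mm high, with a round boss 68 mm across up to 52 mm and an upright shaft in the middle; origin under its centre, x and y along its sides. It stands fast
- shaft_seat (a point): point on the shaft's axis on top of the bearing that the stack rests on, spring relaxed, 66 mm above the bench; z up, x and y as the rotator's. The bearing, 44 mm across, is sprung: it starts to give at 4 N, then 1 mm per newton, to a stop at 7 mm. The steel shaft is 24 mm thick up to 28 mm above this point, its edge bevelled over the last 3.5 mm
- bar_mid (a point): centre of the flat cross-bar (23 x 5 mm, 6 mm high) on a 6 mm neck above the shaft, 41 mm above shaft_seat. The axes given are the housing's, not the bar's: the shaft was left at an unknown angle, so seen from above the bar's length lies anywhere within 1.1 rad either way of the x axis: look or feel for it. Pushed down, the shaft gives up to 4 mm (2 N, then 2.5 N per mm); its motor resists light turning
- spacer_mid (a point): aluminium spacer sleeve, a plain tube 44 mm across, 24 mm high, with a 26 mm hole; the point is its centre half-way up, z along the hole
- washer_mid (a point): thick steel washer, 48 mm across, 6 mm thick, with a 26 mm hole; the point is its centre half-way up, z along the hole
- cap_mid (a point): aluminium retaining cap, standing upright: a block 46 mm (x) by 40 mm (y), 12 mm high, with two upright lugs on it along its y sides (36 mm long, 5 mm thick, tops 40 mm above the underside, 30 mm free between them), gripped across y, 40 mm wide. The point is the centre, 20 mm above the underside; z up. Held by the bar it rests 46 mm above shaft_seat
- cap_slot (a point): centre of the slot on the block's top, 12 mm above the cap's underside. The slot, 26 mm long (x) by 9 mm wide, goes through the upper 7 mm; below it is a 28 mm bore 5 mm deep. Off-angle the cap stops on the bar with cap_mid 59 mm above shaft_seat; at the right angle it drops onto the washer, cap_mid at 50 mm; pressed at least 4 mm more (7 at most) it can turn under the bar
- beaker: small empty glass beaker, 52 mm across, 60 mm high; bystander, origin under its centre
- beaker_big: large empty glass beaker, 84 mm across, 100 mm high; bystander, origin under its centre
- amber_bottle: brown glass reagent bottle, 84 mm across, 200 mm high; bystander, origin under its centre
- white_bottle: white bottle with a blue cap, 60 mm across, 150 mm high; bystander, origin under its centre
- jar: glass jar with a steel lid, 70 mm across, 75 mm high; bystander, origin under its centre
- big_ring: spare steel ring, 66 mm across with a 44 mm hole, 10 mm thick; too big for the stack; bystander, origin under its centre
- pen: blue pen lying down, 140 mm long, 10 mm thick; bystander, origin under its centre
- stopper: cork stopper, 34 mm across, 22 mm high; bystander, origin under its centre
Things that resemble listed ones, but are neither listed nor needed, are in the scene too. What is shaped like the part that bears washer_mid but blue, orange or purple is not meant.

How it is judged:
By the outcome, as a careful person would: the job done as asked, in the order asked, and still so for the second after the job is handed in, with the robot touching nothing.
It also fails if it takes over 72 s, if anything falls off the work surface, if the arm or the gripper's body presses on something with over 40 N, if the wrist force passes 120 N, or if a joint passes its speed limit or range.

## Robot

A 6-joint arm with a two-finger parallel gripper is mounted at the origin on the work surface. World frame = base frame: x ahead of the robot, y to its left, z up, the work surface at z = 0. Lengths are in m, angles in rad, forces in N, time in s.
With the tool pointing down it reaches from about 0.25 to 0.775 m from the base axis. Payload 4 kg.
Tool frame: the origin (TCP) lies midway between the tips of the shut fingers; the grasp point (between the pads) lies 19 mm behind it (robot.tcp_to_grasp is the distance from the TCP to the grasp point, in m); x points along the fingers, y is the direction in which the jaws open and shut, and the axes are right-handed (so a half turn about x gives the same grasp; the last joint's range is limited). The gripper opens to 94 mm and grips with 3 to 60 N. Pads are 16 mm wide; open, the fingers measure 119 mm over their backs; the gripper's body (75 mm by 177 mm) begins 78 mm behind the grasp point.
Start: joints at [-1.323, 0.087, 1.371, -0, 1.684, -0.103], TCP at [0.189, -0.517, 0.206] pointing down, gripper open.
Joint ranges: [-3.1, 3.1], [-0.76, 2.03], [0.27, 2.55], [-1.08, 4.22], [0.17, 2.65], [-2.57, 2.57]. Speed limits (rad/s): [2.79, 2.79, 3.14, 3.14, 3.14, 3.14].

## Interface

Orientations are given as [roll, pitch, yaw] about the fixed x, y, z axes, in that order (R = Rz(yaw) Ry(pitch) Rx(roll)).
In Python, from bench import robot gives the robot as it stands.
- The arm moves only by the tool send_rows, never from a script. Its argument "increments" is a list of rows, each a list of 5 numbers: the opening, from -1 (shut) to 1 (fully open), so that 0 is half open, then the shift along the tool's x, y, z in m, then the turn about the tool's x in rad. In form: [[hand, tx, ty, tz, roll], ...]. A call has 1 to 5 rows; each row is the pose to reach, as a shift and turn from the pose commanded when the call began, along the tool's axes at that moment; what a row does not reach only later rows make up. A row lasts 1/12 s, in which the tool goes at most 41.7 mm and 7.16 degrees, less where a joint would pass 70% of its speed; a pose out of reach is approached as far as the arm can. A call with a gripper value outside its range is refused whole. The fingers move at their own pace and stop on an object; the grip force is fixed at half the most. Time passes only in rows, so rows that repeat a pose let the fingers close. It gives the time, the measured TCP pose, the force and the opening at its end, in the units of the state.
- robot.get_obs(): the state, without advancing time (a new reading comes with each control period).
- robot.snapshot(name): name is "scene" or "side" or "wrist"; returns a dict with "image" (420x560x3 uint8, red, green, blue), "intrinsics" (3x3 intrinsics, pixels), "k1" (the pictures are not rectified: a ray, as slopes to the right and down, at radius r is drawn at 1 + k1 r^2 times it, then the intrinsics apply), "world_from_camera" (4x4, takes a point from camera to world coordinates). Camera axes: x right, y down, z forward; pixel columns grow to the right and rows downward; lengths in m; the calibration is good to about 2 mm. A picture is of the moment at which its call begins. There is no depth.
- robot.close_job(): hands the job in, once; it reports no verdict.
The state is a dict: "time": time; "joint_positions": joint angles; "qvel": joint speeds; "joint_torque": joint torques, N m; "tool_pos": TCP position; "ee_rot": TCP orientation; "wrist_force": force on the tool from outside, world axes, zero at the start; "wrist_torque": the same for the moment, N m; "width": finger opening in m.
Only numpy, scipy, OpenCV 4.12 (cv2) and the standard library are available. Lean on these libraries where they do the work, as an engineer would, in place of code of your own. Each camera call takes 0.05 s, during which the arm holds its last target.

## Working session

There is one attempt and no reset: what is moved stays moved. The work goes in short steps, Python scripts to look and compute and a tool call to move; the robot and the scene stay as the last step left them, time stands still between calls to the robot, and variables do not carry over. Pictures are saved under pics/ and viewed, and the job is handed in when it is done.

Besides the shell and the picture viewer there is one more tool, called after "Request:" as name(argument=value, ...) on one line, values as JSON. send_rows: Moves the arm, as the interface text tells. Its arguments: {"type":"object","properties":{"increments":{"type":"array"}},"required":["increments"]}

```bash
ls; mkdir -p pics; cat > h.py <<'E'
import numpy as np, cv2
from bench import robot
def snap(n,f):
    s=robot.snapshot(n); cv2.imwrite('pics/'+f,s['image'][:,:,::-1]); np.savez('pics/'+f+'.npz',im=s['image'],K=s['intrinsics'],k1=s['k1'],T=s['world_from_camera']); return s
def load(f):
    d=np.load('pics/'+f+'.npz'); return dict(image=d['im'],intrinsics=d['K'],k1=float(d['k1']),world_from_camera=d['T'])
def ray(s,u,v):
    K=np.array(s['intrinsics']); p=cv2.undistortPoints(np.array([[[u,v]]],float),K,np.array([s['k1'],0,0,0.]))[0,0]
    T=np.array(s['world_from_camera']); d=T[:3,:3]@np.array([p[0],p[1],1]); return T[:3,3],d
def onz(s,u,v,z):
    o,d=ray(s,u,v); return o+d*(z-o[2])/d[2]
def proj(s,P):
    T=np.linalg.inv(np.array(s['world_from_camera'])); 
    r=cv2.projectPoints(np.atleast_2d(np.array(P,float)),cv2.Rodrigues(T[:3,:3])[0],T[:3,3],np.array(s['intrinsics']),np.array([s['k1'],0,0,0.]))[0][:,0]
    return r
E
python3 - <<'E'
from h import *
for n in ['scene','side','wrist']:
    s=snap(n,n+'0.png'); print(n,np.round(s['world_from_camera'],3).tolist(),s['k1'],s['intrinsics'][0][0])
print(robot.get_obs())
E
```

```text
pics
scene [[0.69, 0.582, -0.431, 0.98], [0.724, -0.564, 0.397, -0.391], [-0.011, -0.586, -0.81, 0.893], [0.0, 0.0, 0.0, 1.0]] -0.021186683810382908 453.34051974436795
side [[0.878, -0.232, 0.419, -0.03], [-0.479, -0.452, 0.753, -1.077], [0.015, -0.862, -0.507, 0.82], [0.0, 0.0, 0.0, 1.0]] -0.06619391285732033 542.1604683788262
wrist [[0.343, -0.904, -0.256, 0.263], [-0.939, -0.331, -0.091, -0.49], [-0.002, 0.272, -0.962, 0.385], [0.0, 0.0, 0.0, 1.0]] -0.06481195957342666 303.3776669472162
{'time': 0.15, 'joint_positions': array([-1.32313195e+00,  8.78202512e-02,  1.37190136e+00,  1.23902905e-05,
        1.68363752e+00, -1.03145472e-01]), 'qvel': array([ 0.00056679, -0.00157027, -0.0034297 , -0.00090692, -0.00226834,
        0.00031434]), 'joint_torque': array([ 1.57485047e-03, -3.40643156e+01, -3.02791929e+01,  7.18333223e-02,
        3.05423909e-02, -1.12647888e-04]), 'tool_pos': array([ 0.18888151, -0.51608809,  0.20455684]), 'ee_rot': array([-1.68091255,  1.5690298 ,  1.81149133]), 'wrist_force': array([ 0.07254859, -0.42524947, -0.74251063]), 'wrist_torque': array([ 0.0157786 , -0.02333557, -0.00312992]), 'width': 0.09418351087708657}
```

View pics/scene0.png

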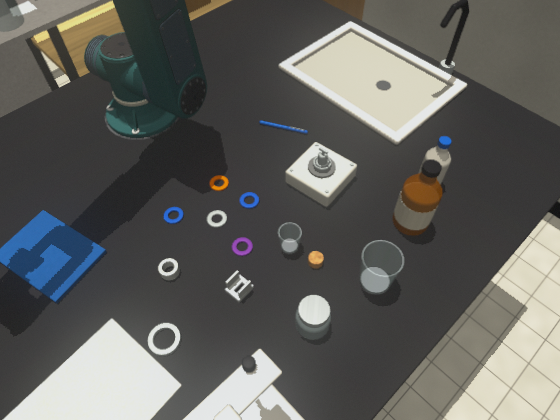

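View pics/side0.png

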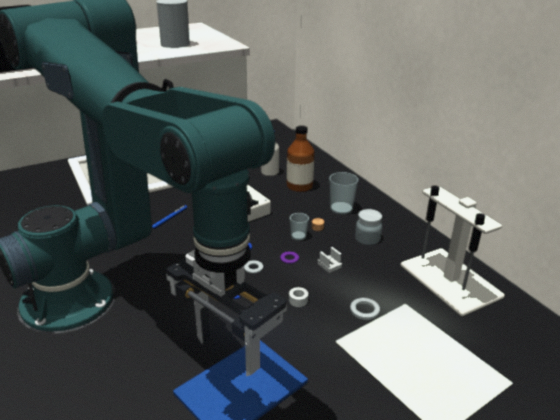

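View pics/wrist0.png

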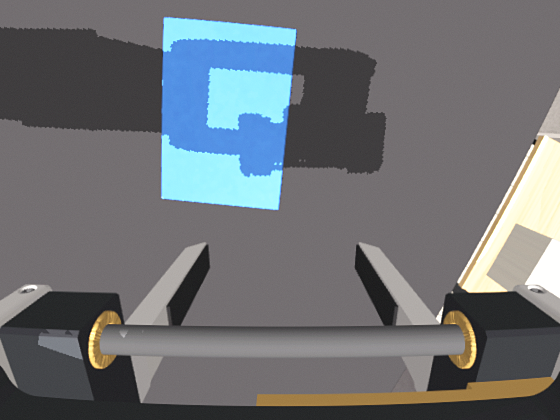

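```bash
python3 - <<'E'
from h import *
s=load('scene0.png'); im=s['image']
c=im[190:310,140:260]; a=cv2.resize(c,None,fx=5,fy=5,interpolation=cv2.INTER_CUBIC)
cv2.imwrite('pics/c1.png',a[:,:,::-1])
c=im[130:215,275:370]; a=cv2.resize(c,None,fx=7,fy=7,interpolation=cv2.INTER_CUBIC)
cv2.imwrite('pics/c2.png',a[:,:,::-1])
hsv=cv2.cvtColor(im,cv2.COLOR_RGB2HSV)
m=((hsv[...,2]>90)&(hsv[...,1]<70)).astype(np.uint8)
n,l,st,ce=cv2.connectedComponentsWithStats(m)
for i in range(1,n):
    if 100<st[i,4]<5000: print(st[i],ce[i], onz(s,*ce[i],0.0).round(3))
E
```

```text
[ 41  51  30  37 340] [56.17941176 71.80588235] [-0.344 -0.096  0.   ]
[112  92  35  14 108] [129.5        101.37962963] [-0.063 -0.006  0.   ]
[ 285  142   72   64 2689] [320.45890666 172.9207884 ] [0.513 0.196 0.   ]
[423 146  28  37 442] [439.07239819 158.87104072] [0.696 0.453 0.   ]
[395 191  41  39 683] [411.56222548 216.40995608] [0.756 0.253 0.   ]
[206 210  21  17 226] [216.33185841 218.07964602] [ 0.436 -0.084  0.   ]
[278 222  24  31 311] [289.36977492 239.19292605] [ 0.599 -0.     0.   ]
[360 240  44  53 830] [376.84096386 272.88433735] [0.793 0.077 0.   ]
[158 258  20  22 274] [167.85036496 267.86861314] [ 0.465 -0.246  0.   ]
[224 270  30  32 377] [236.99204244 285.15384615] [ 0.603 -0.163  0.   ]
[296 295  35  38 998] [313.18737475 312.54108216] [ 0.76  -0.089  0.   ]
```

View pics/c1.png

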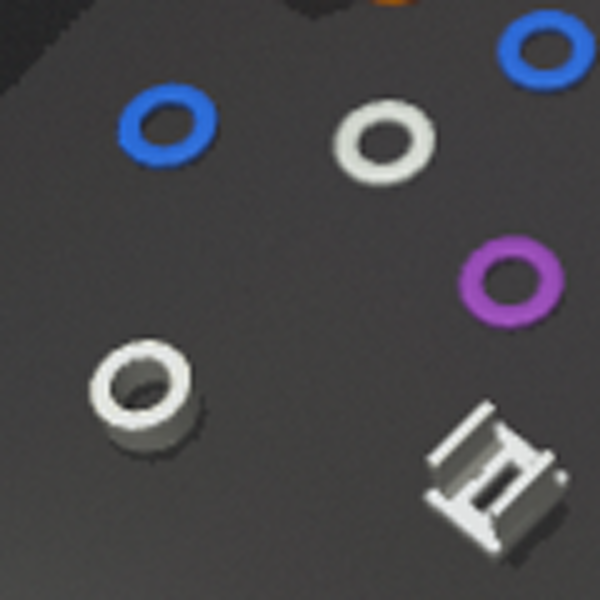

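View pics/c2.png

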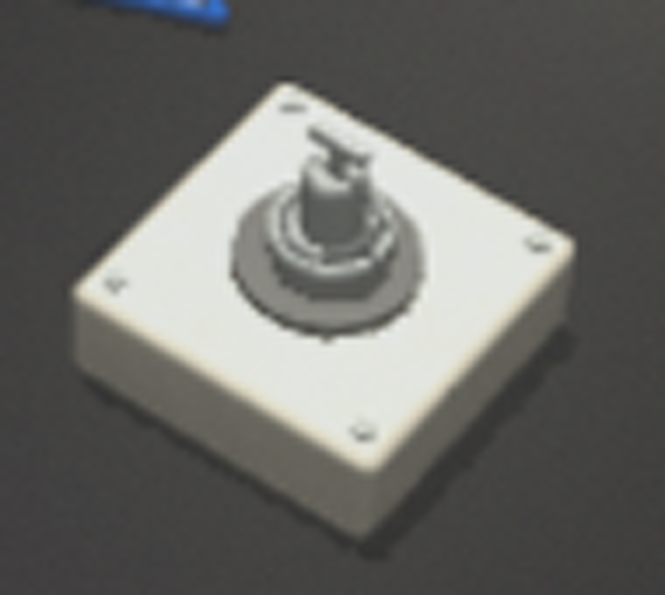

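```bash
python3 - <<'E'
from h import *
s=load('scene0.png'); im=s['image']
def c1(x,y,z): return onz(s,140+(x+.5)/5-.5,190+(y+.5)/5-.5,z)
def c2(x,y,z): return onz(s,275+(x+.5)/7-.5,130+(y+.5)/7-.5,z)
g=cv2.cvtColor(im,cv2.COLOR_RGB2GRAY)
def comp(m,seed,z):
    n,l=cv2.connectedComponents(m.astype(np.uint8)); k=l[seed[1],seed[0]]
    cs,_=cv2.findContours((l==k).astype(np.uint8),cv2.RETR_EXTERNAL,cv2.CHAIN_APPROX_NONE)
    c=max(cs,key=len)[:,0]; P=np.array([onz(s,*p,z)[:2] for p in c]); 
    (x,y),r=cv2.minEnclosingCircle(P.astype(np.float32)); return x,y,r
print('washer',comp(g>120,(208,218),.006),'spacer top',comp(g>200,(159,268),.024))
print('spacer hand',c1(140,383,.024), 'edges',c1(90,388,.024),c1(191,378,.024),c1(150,340,.024),c1(135,428,.024))
print('rot corners',[c2(*p,.046).round(4) for p in [(285,85),(575,243),(370,470),(75,293)]])
R=np.mean([c2(*p,.046) for p in [(285,85),(575,243),(370,470),(75,293)]],0);print(R)
print('bar ends',c2(310,131,.110),c2(368,160,.110), 'mid',c2(339,146,.110))
# cap lug tops z=.04
print('cap lugA',c1(430,460,.04),c1(490,405,.04),'lugB', c1(495,512,.04),c1(550,455,.04))
print('slot',c1(498,487,.012))
# expected projections
E
```

```text
washer (0.43974199891090393, -0.08586716651916504, 0.024134911596775055) spacer top (0.4757605791091919, -0.24789822101593018, 0.020734645426273346)
spacer hand [ 0.47507255 -0.24791805  0.024     ] edges [ 0.46202095 -0.26500921  0.024     ] [ 0.48844968 -0.23048605  0.024     ] [ 0.46075952 -0.23229614  0.024     ] [ 0.49130138 -0.26217131  0.024     ]
rot corners [array([0.4571, 0.2318, 0.046 ]), array([0.5803, 0.2496, 0.046 ]), array([0.5978, 0.1246, 0.046 ]), array([0.4745, 0.1077, 0.046 ])]
[0.52742459 0.17844319 0.046     ]
bar ends [0.51689167 0.17550105 0.11      ] [0.53919819 0.17978454 0.11      ] mid [0.52823967 0.17748573 0.11      ]
cap lugA [ 0.59741781 -0.18464478  0.04      ] [ 0.59538448 -0.15008155  0.04      ] lugB [ 0.63376883 -0.18048092  0.04      ] [ 0.63019599 -0.14726551  0.04      ]
slot [ 0.61459098 -0.16513644  0.012     ]
```

```bash
cat >> h.py <<'E'
from scipy.spatial.transform import Rotation as Rot
def Rt(o): return Rot.from_euler('xyz',o['ee_rot']).as_matrix()
def jaw(o): 
    y=Rt(o)[:,1]; return np.degrees(np.arctan2(y[1],y[0]))
def go(pos,jawdeg=None,o=None):
    """needed [tx,ty,tz,roll] from measured pose"""
    o=o or robot.get_obs(); R=Rt(o); d=R.T@(np.array(pos)-o['tool_pos'])
    r=0
    if jawdeg is not None:
        e=(jawdeg-jaw(o)+90)%180-90; r=-np.radians(e)
    print('t',o['time'],'pos',o['tool_pos'].round(4),'jaw',round(jaw(o),1),'j6',o['joint_positions'][5].round(2),'F',o['wrist_force'].round(1),'w',round(o['width'],4)); print('inc',d.round(4),'roll',round(r,3))
    return d,r
E
python3 - <<'E'
from h import *
o=robot.get_obs(); print(Rt(o).round(3)); go([.4755,-.248,.15],None)
s=load('wrist0.png');T=s['world_from_camera'];print((Rt(o).T@(T[:3,3]-o['tool_pos'])).round(3),(Rt(o).T@T[:3,:3]).round(3))
E
```

```text
[[-0.     0.344 -0.939]
 [ 0.002 -0.939 -0.344]
 [-1.    -0.002 -0.   ]]
t 0.15 pos [ 0.1889 -0.5161  0.2046] jaw -69.9 j6 -0.1 F [ 0.1 -0.4 -0.7] w 0.0942
inc [ 0.0549 -0.1532 -0.3613] roll 0
[-0.181  0.    -0.079] [[ 0.001 -0.272  0.962]
 [ 1.    -0.001 -0.001]
 [ 0.001  0.962  0.272]]
```

Request:
send_rows(increments=[[1,0,-0.015,-0.036,0],[1,0,-0.031,-0.072,0],[1,0,-0.046,-0.108,0],[1,0,-0.061,-0.144,0],[1,0,-0.077,-0.18,0]])

```text
time: 0.57
tool_pos: [0.3324, -0.3809, 0.2051]
ee_rot: [-1.419, 1.57, 2.073]
wrist_force: [1.5, -1.4, -0.1]
width: 0.0939
```

Request:
send_rows(increments=[[0.6,0,-0.015,-0.036,0],[0.6,0,-0.031,-0.072,0],[0.6,0,-0.046,-0.108,0],[0.6,0,-0.061,-0.144,0],[0.6,0,-0.077,-0.18,0]])

```text
time: 0.98
tool_pos: [0.4751, -0.2466, 0.2052]
ee_rot: [-0.285, 1.57, -3.076]
wrist_force: [1.2, -1.2, 0.2]
width: 0.075
```

Request:
send_rows(increments=[[0.6,0,0,0,0],[0.6,0,0,0,0]])

```text
time: 1.15
tool_pos: [0.4749, -0.2466, 0.2048]
ee_rot: [-0.597, 1.569, 2.9]
wrist_force: [-0.4, 0.1, -0.2]
width: 0.0751
```

```bash
python3 - <<'E'
from h import *
s=snap('wrist','w1.png'); go([.4755,-.248,.15])
print(proj(s,[[.4755,-.248,.024],[.4397,-.0859,.006],[.614,-.1655,.02]]))
s=load('scene0.png')
for p in [(173,214),(249,200),(242,246),(219,183)]: print(onz(s,*p,.006).round(3))
E
```

```text
t 1.2 pos [ 0.4741 -0.2478  0.205 ] jaw -69.8 j6 0.63 F [ 0.9  0.1 -0.1] w 0.0751
inc [ 0.055   0.0007 -0.0013] roll 0
[[282.97502517 194.50751242]
 [153.60209804 174.23911784]
 [256.63345161  54.14984009]]
[ 0.359 -0.153  0.006]
[0.454 0.005 0.006]
[ 0.54  -0.093  0.006]
[ 0.362 -0.014  0.006]
```

View pics/w1.png

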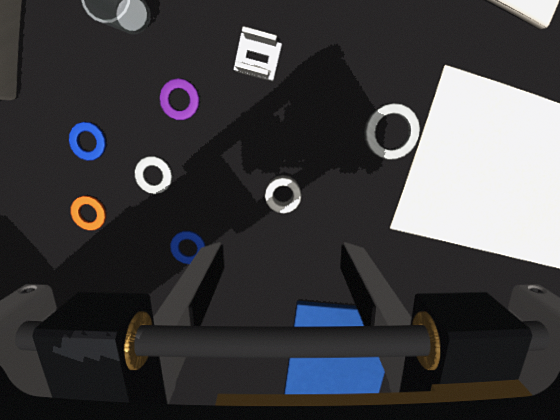

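Request:
send_rows(increments=[[0.6,0.04,0,-0.001,0],[0.6,0.08,0,-0.001,0],[0.6,0.12,0,-0.001,0],[0.6,0.16,0,-0.001,0],[0.6,0.185,0,-0.001,0]])

```text
time: 1.62
tool_pos: [0.4713, -0.248, 0.016]
ee_rot: [-0.814, 1.565, 2.676]
wrist_force: [0.1, -0.2, 0.2]
width: 0.0752
```

Request:
send_rows(increments=[[0.6,0.01,0,0,0],[0.6,0.015,0,0,0],[0.2,0.015,0,0,0],[-0.2,0.015,0,0,0],[-0.4,0.015,0,0,0]])

```text
time: 2.03
tool_pos: [0.4767, -0.2493, 0.0081]
ee_rot: [2.183, 1.566, -0.608]
wrist_force: [0.1, 0.4, 0.7]
width: 0.0587
```

```bash
python3 - <<'E'
from h import *
go([.4755,-.248,.005])
E
```

```text
t 2.0333 pos [ 0.4767 -0.2493  0.0081] jaw -69.9 j6 0.63 F [0.1 0.4 0.7] w 0.0587
inc [ 0.0031 -0.0017  0.0006] roll 0
```

Request:
send_rows(increments=[[-0.4,0.003,0,0,0],[-0.6,0.003,0,0,0],[-1,0.003,0,0,0],[-1,0.003,0,0,0],[-1,0.003,0,0,0]])

```text
time: 2.45
tool_pos: [0.4758, -0.2482, 0.0036]
ee_rot: [2.153, 1.569, -0.638]
wrist_force: [-0.4, 0.3, 3.6]
width: 0.0438
```

```bash
python3 - <<'E'
from h import *
go([.4755,-.248,.005])
E
```

```text
t 2.45 pos [ 0.4758 -0.2482  0.0036] jaw -69.9 j6 0.63 F [-0.4  0.3  3.6] w 0.0438
inc [-0.0014 -0.0003  0.0002] roll 0
```

Request:
send_rows(increments=[[-1,-0.04,0,0,0],[-1,-0.08,0,0,0],[-1,-0.12,0,0,0],[-1,-0.15,0,0,0],[-1,-0.17,0,0,0]])

```text
time: 2.87
tool_pos: [0.4761, -0.2484, 0.1765]
ee_rot: [2.193, 1.565, -0.598]
wrist_force: [-0.6, 0.0, -1.0]
width: 0.0439
```

```bash
python3 - <<'E'
from h import *
go([.5277,.178,.17])
E
```

```text
t 2.8667 pos [ 0.4761 -0.2484  0.1765] jaw -69.9 j6 0.63 F [-0.6  0.  -1. ] w 0.0439
inc [ 0.0054 -0.3827 -0.195 ] roll 0
```

Request:
send_rows(increments=[[-1,0,-0.036,-0.0185,0],[-1,0,-0.072,-0.037,0],[-1,0,-0.108,-0.0555,0],[-1,0,-0.144,-0.074,0],[-1,0,-0.18,-0.0925,0]])

```text
time: 3.28
tool_pos: [0.4996, -0.0452, 0.1719]
ee_rot: [-0.507, 1.57, 2.985]
wrist_force: [0.6, 0.3, -0.6]
width: 0.0436
```

Request:
send_rows(increments=[[-1,0,-0.036,-0.0185,0],[-1,0,-0.072,-0.037,0],[-1,0,-0.1,-0.0555,0],[-1,0,-0.12,-0.06,0],[-1,0,-0.12,-0.06,0]])

```text
time: 3.7
tool_pos: [0.5144, 0.0904, 0.1716]
ee_rot: [-1.094, 1.568, 2.404]
wrist_force: [-0.3, -1.0, -1.4]
width: 0.0437
```

```bash
python3 - <<'E'
from h import *
for n in ['wrist','scene']: s=snap(n,n+'2.png')
go([.5277,.178,.17])
s=load('wrist2.png');print(proj(s,[[.5277,.178,.110],[.5277,.178,.066]]))
c=s['image']; cv2.imwrite('pics/w2c.png',cv2.resize(c[100:360,100:400],None,fx=2.6,fy=2.3,interpolation=cv2.INTER_CUBIC)[:,:,::-1])
E
```

```text
t 3.8 pos [0.5148 0.0866 0.1718] jaw -69.8 j6 1.28 F [ 0.4  0.2 -0.3] w 0.0436
inc [ 0.0017 -0.0813 -0.0437] roll 0
[[185.67772089 174.13256888]
 [199.94431847 167.15734731]]
```

View pics/wrist2.png

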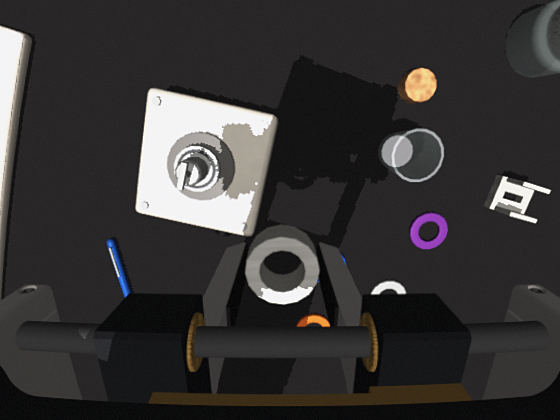

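View pics/scene2.png

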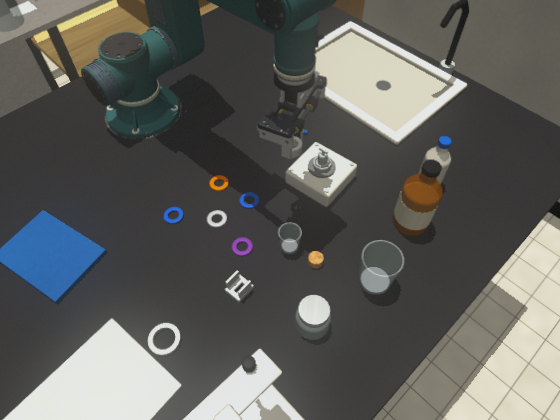

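```bash
python3 - <<'E'
from h import *
s=load('wrist2.png'); c=s['image'][120:220,130:285]
c=cv2.convertScaleAbs(c,alpha=1.3,beta=10)
cv2.imwrite('pics/w2c.png',cv2.resize(c,None,fx=5,fy=5,interpolation=cv2.INTER_CUBIC)[:,:,::-1])
c=s['image'][215:315,225:345]
cv2.imwrite('pics/w2d.png',cv2.resize(c,None,fx=5,fy=5,interpolation=cv2.INTER_CUBIC)[:,:,::-1])
E
```

```text
(no output)
```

View pics/w2c.png

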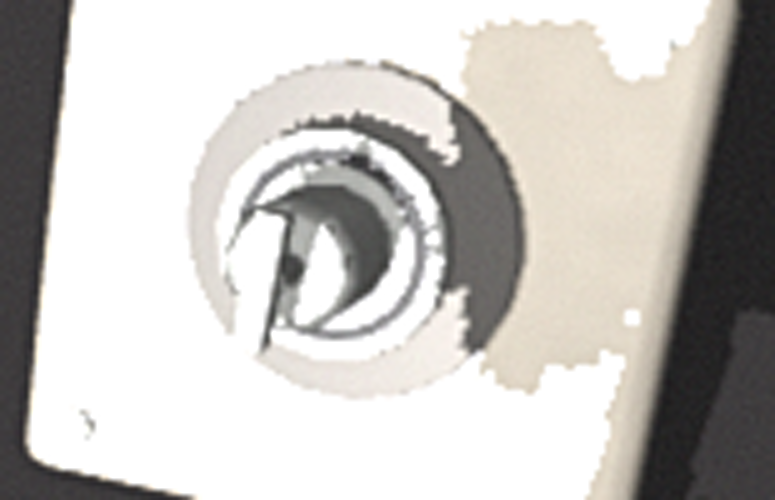

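View pics/w2d.png

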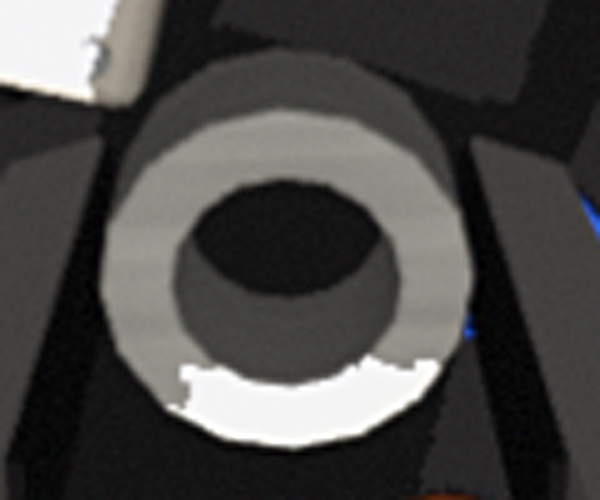

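```bash
python3 - <<'E'
from h import *
s=load('wrist2.png')
f=lambda x,y,z,ox,oy: onz(s,ox+(x+.5)/5-.5,oy+(y+.5)/5-.5,z)
A=lambda x,y,z:f(x,y,z,130,120); B=lambda x,y,z:f(x,y,z,225,215)
def quad(F,l,r,t,b,z):
    my=(t+b)/2; mx=(l+r)/2
    P=[F(l,my,z),F(r,my,z),F(mx,t,z),F(mx,b,z)]; print(np.mean(P,0).round(4),'diam',np.linalg.norm(P[0]-P[1]).round(4),np.linalg.norm(P[2]-P[3]).round(4))
quad(A,190,523,62,398,.052)
quad(A,215,445,127,360,.066)
print('bar',A(258.5,281.5,.110)); 
a=(A(270,210.5,.11)-A(246,352.5,.11)); print(np.linalg.norm(a),np.degrees(np.arctan2(a[1],a[0])))
quad(B,101,474,107,448,.192)
print(robot.get_obs()['tool_pos'], (.5148,.0866))
E
```

```text
[0.5261 0.1805 0.052 ] diam 0.0668 0.0668
[0.525  0.1816 0.066 ] diam 0.0441 0.0444
bar [0.52507619 0.18098486 0.11      ]
0.023873913890547986 5.991998328090973
[0.5134 0.0894 0.192 ] diam 0.0434 0.0439
[0.5147857  0.08664722 0.17179782] (0.5148, 0.0866)
```

Request:
send_rows(increments=[[-1,0,-0.03,-0.0158,0],[-1,0,-0.06,-0.0315,0],[-1,0,-0.0818,-0.043,0],[-1,0,-0.0818,-0.043,0],[-1,0,-0.0818,-0.043,0]])

```text
time: 4.22
tool_pos: [0.5276, 0.1771, 0.1719]
ee_rot: [0.681, 1.569, -2.11]
wrist_force: [-0.2, -0.1, -1.3]
width: 0.0436
```

```bash
python3 - <<'E'
from h import *
snap('wrist','w3.png')
s=load('w3.png'); go([.527,.1783,.125])
c=s['image'][150:300,170:350]
cv2.imwrite('pics/w3c.png',cv2.resize(c,None,fx=4,fy=4,interpolation=cv2.INTER_CUBIC)[:,:,::-1])
s=snap('scene','s3.png'); c=s['image'][90:200,250:390]
cv2.imwrite('pics/s3c.png',cv2.resize(c,None,fx=5,fy=5,interpolation=cv2.INTER_CUBIC)[:,:,::-1])
E
```

```text
t 4.2667 pos [0.5276 0.1764 0.172 ] jaw -70.0 j6 1.44 F [-0.1 -0.2 -0. ] w 0.0436
inc [ 0.047  -0.002  -0.0002] roll 0
```

View pics/w3c.png

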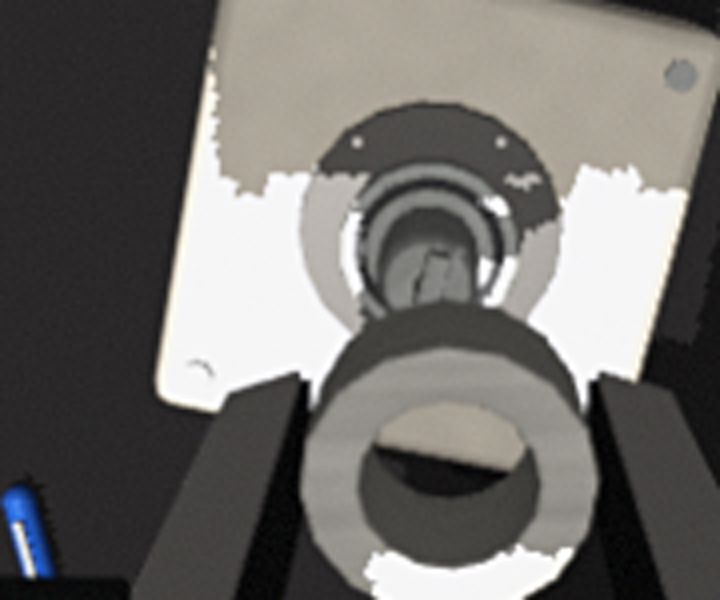

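View pics/s3c.png

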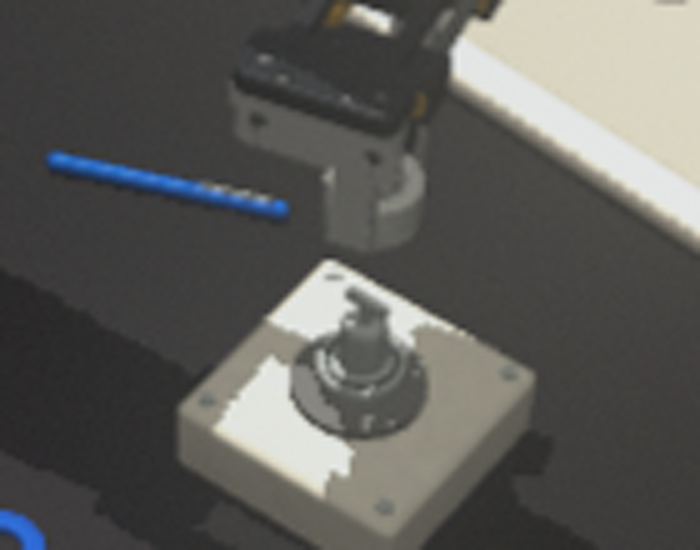

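Request:
send_rows(increments=[[-1,0.03,-0.001,0,0],[-1,0.05,-0.001,0,0],[-1,0.05,-0.001,0,0],[-1,0.05,-0.001,0,0]])

```text
time: 4.65
tool_pos: [0.5263, 0.1771, 0.1214]
ee_rot: [0.029, 1.568, -2.764]
wrist_force: [0.4, -0.5, -1.1]
width: 0.0436
```

```bash
python3 - <<'E'
from h import *
import time
go([.527,.1783,.07])
for n in ['wrist','scene','side']:
    s=snap(n,n+'4.png'); 
    p=proj(s,[.527,.1783,.12])[0]; x,y=int(p[0]),int(p[1]); x=max(x,60);y=max(y,45)
    c=s['image'][y-45:y+45,x-60:x+60]; cv2.imwrite('pics/%s4c.png'%n,cv2.resize(c,None,fx=5,fy=5,interpolation=cv2.INTER_CUBIC)[:,:,::-1]); print(n,x-60,y-45)
go([.527,.1783,.07])
E
```

```text
t 4.65 pos [0.5263 0.1771 0.1214] jaw -70.0 j6 1.44 F [ 0.4 -0.5 -1.1] w 0.0436
inc [ 0.0514 -0.0009 -0.0012] roll 0
wrist 219 207
scene 263 102
side 179 129
t 4.8 pos [0.5284 0.1784 0.1245] jaw -70.0 j6 1.45 F [-0.  -0.1 -0.4] w 0.0439
inc [ 0.0545 -0.0004  0.0015] roll 0
```

View pics/scene4c.png

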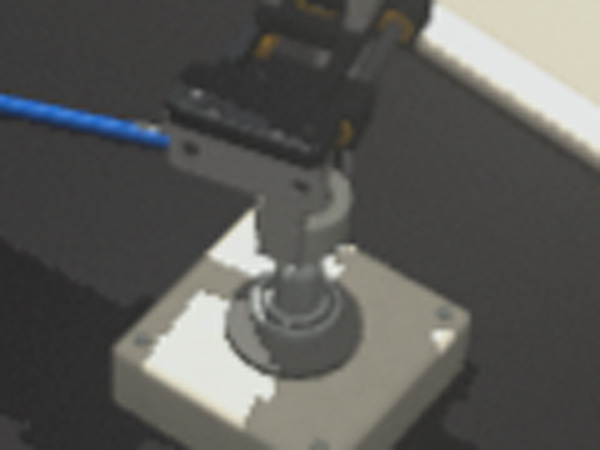

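View pics/side4c.png

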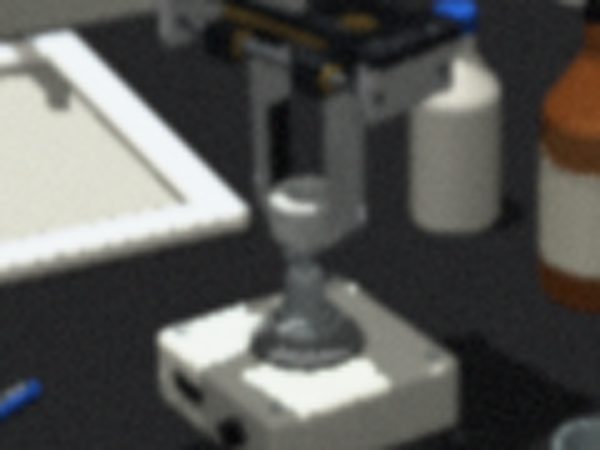

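View pics/wrist4c.png

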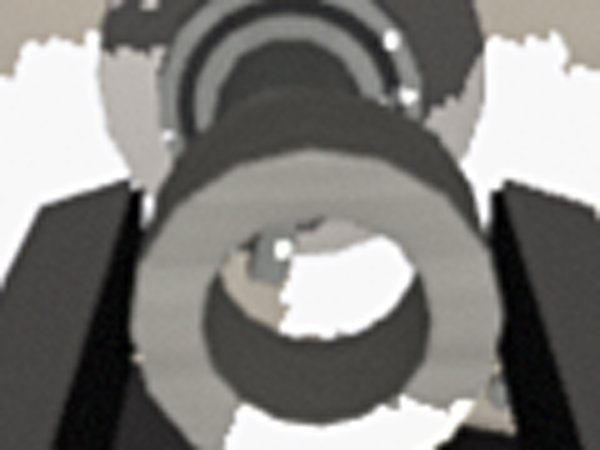

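```bash
python3 - <<'E'
from h import *
s=load('scene4.png')
A=lambda x,y,z: onz(s,263+(x+.5)/5-.5,102+(y+.5)/5-.5,z)
ex=np.array([.69,.724,0]);ex/=np.linalg.norm(ex)
S=A(352,205,.1435)@ex-.022
print('spacer lat',S, 'boss',np.mean([A(226,325,.052)@ex,A(361,325,.052)@ex]), 'bearing',np.mean([A(250,293,.066)@ex,A(341,293,.066)@ex]),'shaft',np.mean([A(275,290,.08)@ex,A(328,290,.08)@ex]))
print('widths',A(361,325,.052)@ex-A(226,325,.052)@ex,A(341,293,.066)@ex-A(250,293,.066)@ex)
print('rot centre', np.array([.5277,.178,0])@ex)
s=load('side4.png')
A=lambda x,y,z: onz(s,179+(x+.5)/5-.5,129+(y+.5)/5-.5,z)
ex=np.array([.878,-.479,0]);ex/=np.linalg.norm(ex)
print('side boss',[A(x,340,.052)@ex for x in (248,367)],'shaft',[A(x,300,.08)@ex for x in(285,331)],'spacer left',A(268,195,.1435)@ex+.022,'tcp',np.array([.5277,.178,0])@ex)
w=load('wrist4.png'); print(w['intrinsics'])
o=robot.get_obs(); R=Rt(o)
A=lambda x,y,z: onz(w,219+(x+.5)/5-.5,207+(y+.5)/5-.5,z)-o['tool_pos']
for n,P in [('boss',[A(98,70,.052),A(485,70,.052)]),('spacer',[A(133,300,.1435),A(500,300,.1435)])]: print(n,(np.array(P)@R).round(4), np.mean(np.array(P)@R,0).round(4))
E
```

```text
spacer lat 0.4906630729166419 boss 0.492967989393042 bearing 0.49345571808991173 shaft 0.49472376588648515
widths 0.06560316203288535 0.04396304769751053
rot centre 0.49291698214937124
side boss [np.float64(0.3422251126484805), np.float64(0.41081182877800954)] shaft [np.float64(0.3646079860469233), np.float64(0.39083286787910476)] spacer left 0.3784358572700945 tcp 0.37799718044811037
[[303.37766695   0.         281.84452266]
 [  0.         303.37766695 213.05149079]
 [  0.           0.           1.        ]]
boss [[ 0.0725 -0.0369  0.0012]
 [ 0.0725  0.0299  0.0014]] [ 0.0725 -0.0035  0.0013]
spacer [[-0.019  -0.0201 -0.0001]
 [-0.019   0.022   0.    ]] [-0.019   0.0009 -0.    ]
```

View pics/wrist4.png

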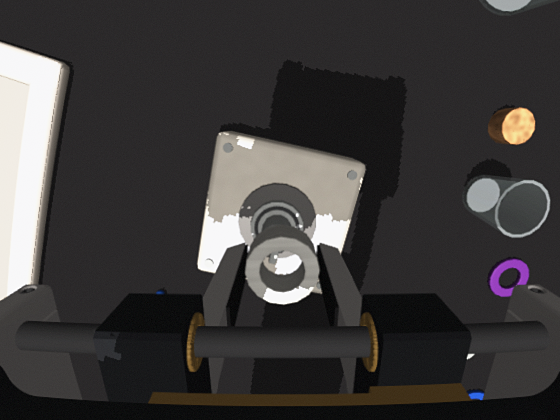

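```bash
python3 - <<'E'
from h import *
o=robot.get_obs(); R=Rt(o)
for f,tp in [('wrist4.png',[.5277,.1778,.123]),('w3.png',[.5276,.1767,.172])]:
    w=load(f); im=w['image']; g=cv2.cvtColor(im,cv2.COLOR_RGB2GRAY)
    col=277; print(f,[(r,int(g[r,col])) for r in range(170,192)])
    # spacer top rim rows
    print([(r,int(g[r,282])) for r in list(range(232,246))+list(range(276,312))])
    T=w['world_from_camera']
    print('tcp est from cam', (T[:3,3]-R@np.array([-.181,0,-.079])).round(4))
E
```

```text
wrist4.png [(170, 172), (171, 172), (172, 171), (173, 170), (174, 169), (175, 170), (176, 170), (177, 170), (178, 169), (179, 168), (180, 169), (181, 172), (182, 146), (183, 81), (184, 60), (185, 75), (186, 81), (187, 78), (188, 79), (189, 80), (190, 77), (191, 79)]
[(232, 70), (233, 69), (234, 69), (235, 67), (236, 87), (237, 134), (238, 163), (239, 159), (240, 157), (241, 153), (242, 151), (243, 152), (244, 155), (245, 156), (276, 64), (277, 68), (278, 70), (279, 73), (280, 73), (281, 71), (282, 71), (283, 71), (284, 69), (285, 69), (286, 71), (287, 74), (288, 72), (289, 69), (290, 67), (291, 96), (292, 213), (293, 252), (294, 250), (295, 248), (296, 248), (297, 248), (298, 248), (299, 248), (300, 248), (301, 248), (302, 253), (303, 255), (304, 121), (305, 16), (306, 15), (307, 19), (308, 20), (309, 22), (310, 24), (311, 22)]
tcp est from cam [0.5277 0.1769 0.1206]
w3.png [(170, 167), (171, 164), (172, 165), (173, 167), (174, 166), (175, 125), (176, 60), (177, 75), (178, 76), (179, 78), (180, 76), (181, 79), (182, 77), (183, 77), (184, 77), (185, 76), (186, 76), (187, 78), (188, 77), (189, 65), (190, 72), (191, 116)]
[(232, 68), (233, 68), (234, 66), (235, 68), (236, 83), (237, 130), (238, 161), (239, 152), (240, 151), (241, 148), (242, 146), (243, 147), (244, 150), (245, 153), (276, 65), (277, 64), (278, 68), (279, 69), (280, 69), (281, 69), (282, 69), (283, 67), (284, 68), (285, 68), (286, 71), (287, 71), (288, 69), (289, 68), (290, 64), (291, 95), (292, 207), (293, 250), (294, 247), (295, 246), (296, 245), (297, 246), (298, 246), (299, 246), (300, 246), (301, 246), (302, 251), (303, 255), (304, 115), (305, 13), (306, 10), (307, 19), (308, 21), (309, 20), (310, 18), (311, 22)]
tcp est from cam [0.5285 0.1771 0.1713]
```

```bash
cat >> h.py <<'E'
# camera in tool frame (nominal)
Ct=np.array([-.181,0,-.079]); Rc=np.array([[0,-.2721,.9623],[1,0,0],[0,.9623,.2721]])
def tool(s,u,v,X):
    """wrist pixel -> tool coords on plane tool x = X"""
    K=np.array(s['intrinsics']); p=cv2.undistortPoints(np.array([[[u,v]]],float),K,np.array([s['k1'],0,0,0.]))[0,0]
    d=Rc@np.array([p[0],p[1],1]); return Ct+d*(X-Ct[0])/d[0]
E
python3 - <<'E'
from h import *
w=load('wrist4.png')
print('rim',tool(w,282.2,236.8,-.0204),tool(w,282.2,304,-.0204))
for z,f,r in [(.122,'wrist4.png',182.6),(.172,'w3.png',175.2)]:
    w=load(f); print('boss top',tool(w,277.3,r,z-.052)+[0,0,.034])
E
```

```text
rim [-0.0204      0.00020006 -0.01969878] [-0.0204      0.00021505  0.02359033]
boss top [ 0.07       -0.00380186 -0.00050196]
boss top [ 0.12       -0.00453037  0.00089653]
```

Request:
send_rows(increments=[[-1,0,-0.0036,-0.0016,0],[-1,0,-0.0036,-0.0016,0],[-1,0.006,-0.0036,-0.0016,0],[-1,0.012,-0.0036,-0.0016,0],[-1,0.015,-0.0036,-0.0016,0]])

```text
time: 5.22
tool_pos: [0.5274, 0.1829, 0.1071]
ee_rot: [2.329, 1.571, -0.462]
wrist_force: [-1.1, -0.0, -0.9]
width: 0.044
```

Request:
send_rows(increments=[[-1,0.004,0,0,0],[-1,0.007,0,0,0],[-1,0.01,0,0,0]])

```text
time: 5.47
tool_pos: [0.527, 0.1827, 0.0965]
ee_rot: [-0.054, 1.569, -2.845]
wrist_force: [0.3, 1.1, -0.4]
width: 0.0437
```

Request:
send_rows(increments=[[-1,0.002,0,0,0],[-1,0.004,0,0,0],[-1,0.006,0,0,0]])

```text
time: 5.72
tool_pos: [0.5272, 0.1826, 0.0912]
ee_rot: [0.438, 1.57, -2.353]
wrist_force: [-0.5, -1.4, -0.2]
width: 0.0436
```

Request:
send_rows(increments=[[-1,0.003,0,0,0],[-1,0.006,0,0,0],[-1,0.009,0,0,0]])

```text
time: 5.97
tool_pos: [0.5273, 0.1826, 0.0822]
ee_rot: [0.84, 1.57, -1.951]
wrist_force: [-1.6, -0.7, -0.4]
width: 0.0438
```

Request:
send_rows(increments=[[-1,0.004,0,0,0],[-1,0.008,0,0,0],[-1,0.011,0,0,0],[-1,0.011,0,0,0]])

```text
time: 6.3
tool_pos: [0.527, 0.1826, 0.0703]
ee_rot: [-0.028, 1.569, -2.819]
wrist_force: [-0.5, 0.1, -1.5]
width: 0.0439
```

Request:
send_rows(increments=[[-1,0.0015,0,0,0],[-0.05,0.0015,0,0,0],[0.2,0.0015,0,0,0],[0.3,0.0015,0,0,0],[0.3,0.0015,0,0,0]])

```text
time: 6.72
tool_pos: [0.5279, 0.1831, 0.0704]
ee_rot: [-3.062, 1.569, 0.431]
wrist_force: [-0.0, -0.4, 0.8]
width: 0.0596
```

Request:
send_rows(increments=[[0.3,-0.03,0,0,0],[0.3,-0.06,0,0,0],[0.3,-0.1,0,0,0],[0.3,-0.13,0,0,0],[0.3,-0.13,0,0,0]])

```text
time: 7.13
tool_pos: [0.5313, 0.1839, 0.2092]
ee_rot: [3.035, 1.555, 0.245]
wrist_force: [0.6, 0.6, 0.8]
width: 0.061
```

```bash
python3 - <<'E'
from h import *
s=snap('wrist','w5.png'); o=robot.get_obs(); go([.4397,-.0859,.15],None,o)
c=s['image'][150:300,190:370]
cv2.imwrite('pics/w5c.png',cv2.resize(c,None,fx=4,fy=4,interpolation=cv2.INTER_CUBIC)[:,:,::-1])
E
```

```text
t 7.1833 pos [0.53   0.1836 0.2056] jaw -69.9 j6 1.45 F [ 0.2 -1.   0.9] w 0.0612
inc [0.0538 0.2219 0.1781] roll 0
```

View pics/w5c.png

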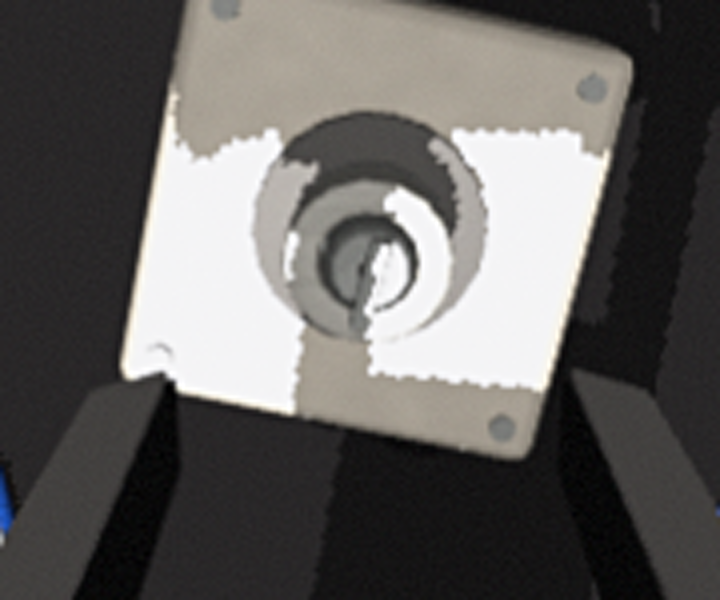

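Request:
send_rows(increments=[[0.3,0,0.0308,0.0248,0],[0.3,0,0.0616,0.0496,0],[0.3,0,0.0924,0.0744,0],[0.3,0,0.1232,0.0992,0],[0.3,0,0.154,0.124,0]])

```text
time: 7.6
tool_pos: [0.4624, -0.0056, 0.1984]
ee_rot: [-0.457, 1.569, 3.036]
wrist_force: [0.6, 0.1, 0.7]
width: 0.0609
```

Request:
send_rows(increments=[[0.3,0.01,0.0308,0.0248,0],[0.3,0.03,0.06,0.0496,0],[0.3,0.05,0.068,0.054,0],[0.3,0.05,0.068,0.054,0],[0.3,0.05,0.068,0.054,0]])

```text
time: 8.02
tool_pos: [0.4352, -0.0866, 0.1481]
ee_rot: [-0.854, 1.566, 2.637]
wrist_force: [0.5, 0.5, 0.7]
width: 0.0609
```

```bash
python3 - <<'E'
from h import *
s=snap('wrist','w6.png'); o=robot.get_obs(); go([.4397,-.0859,.003],None,o)
X=o['tool_pos'][2]-.006
im=s['image']; g=cv2.cvtColor(im,cv2.COLOR_RGB2GRAY); 
hsv=cv2.cvtColor(im,cv2.COLOR_RGB2HSV); m=((g>75)&(hsv[...,1]<60)).astype(np.uint8); m[240:]=0
n,l,st,ce=cv2.connectedComponentsWithStats(m)
for i in range(1,n):
    if st[i,4]>200: 
        x,y,w,h,a=st[i]; print(st[i],tool(s,x+w/2-.5,y+h/2-.5,X).round(4),tool(s,x,y+h/2,X)[1].round(4),tool(s,x+w,y+h/2,X)[1].round(4))
E
```

```text
t 8.0667 pos [ 0.4364 -0.0862  0.1496] jaw -69.9 j6 0.9 F [ 0.5 -0.1 -0. ] w 0.0611
inc [ 0.1466  0.001  -0.0033] roll 0
[    0     0   128   109 11356] [ 0.1436 -0.2226 -0.1558] -0.2958 -0.154
[ 242    0   57   30 1075] [ 0.1436 -0.0114 -0.1858] -0.0384 0.0165
[ 389   29   72   64 2604] [ 0.1436  0.143  -0.1461] 0.1067 0.1812
[523 121  37  61 983] [ 0.1436  0.2876 -0.0588] 0.2656 0.3117
[ 260  177   45   44 1135] [ 0.1436  0.0002 -0.0038] -0.024 0.0254
[541 200  19  40 385] [0.1436 0.3182 0.0207] 0.3062 0.3319
```

View pics/w6.png

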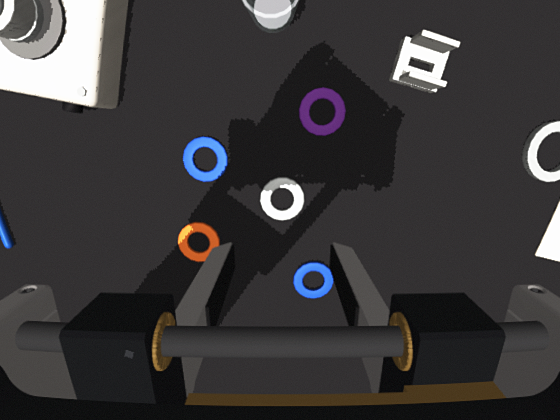

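Request:
send_rows(increments=[[0.3,0.035,0,-0.0035,0],[0.3,0.07,0,-0.0035,0],[0.3,0.105,0,-0.0035,0],[0.3,0.13,0,-0.0035,0],[0.3,0.14,0,-0.0035,0]])

```text
time: 8.48
tool_pos: [0.4384, -0.0835, 0.0071]
ee_rot: [-0.749, 1.566, 2.746]
wrist_force: [-0.0, -0.5, 0.4]
width: 0.0608
```

Request:
send_rows(increments=[[0.3,0.003,0,0,0],[0.3,0.004,0,0,0],[0.3,0.005,0,0,0]])

```text
time: 8.73
tool_pos: [0.442, -0.0858, 0.0072]
ee_rot: [2.488, 1.566, -0.301]
wrist_force: [-0.2, -0.1, 0.1]
width: 0.0609
```

```bash
python3 - <<'E'
from h import *
go([.4397,-.0859,.002]); 
for n in ['wrist','side']: s=snap(n,n+'7.png')
go([.4397,-.0859,.002])
cv2.imwrite('pics/w7c.png',cv2.resize(load('wrist7.png')['image'][170:330,190:370],None,fx=4,fy=3.7,interpolation=cv2.INTER_CUBIC)[:,:,::-1])
E
```

```text
t 8.7333 pos [ 0.442  -0.0858  0.0072] jaw -69.8 j6 0.9 F [-0.2 -0.1  0.1] w 0.0609
inc [ 0.0052 -0.0007  0.0022] roll 0
t 8.8333 pos [ 0.4416 -0.0861  0.007 ] jaw -69.9 j6 0.9 F [0.3 0.1 0.4] w 0.0607
inc [ 0.005  -0.0008  0.0018] roll 0
```

View pics/w7c.png

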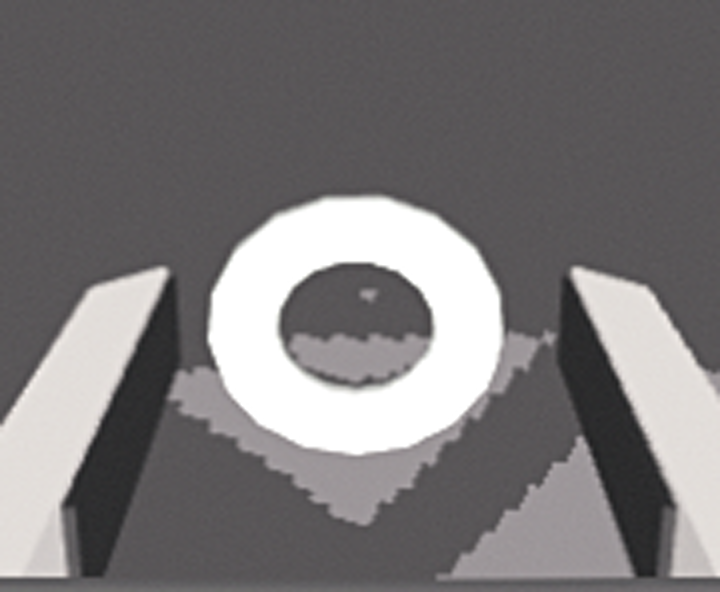

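```bash
python3 - <<'E'
from h import *
s=load('wrist7.png')
for r in (195,455): print(tool(s,190+356/4,170+r/3.7-.4,.001).round(4))
print(tool(s,190+208/4,170+325/3.7,.001)[1],tool(s,190+503/4,170+325/3.7,.001)[1])
E
```

```text
[ 0.001  -0.0018 -0.0215]
[ 0.001  -0.0019  0.0284]
-0.02599070007972227 0.022109439187853335
```

Request:
send_rows(increments=[[0.3,0.003,-0.0015,0.002,0],[0.3,0.0048,-0.0015,0.002,0],[0.2,0.0048,-0.0015,0.002,0],[-0.5,0.0048,-0.0015,0.002,0],[-1,0.0048,-0.0015,0.002,0]])

```text
time: 9.25
tool_pos: [0.4375, -0.0851, 0.0003]
ee_rot: [2.144, 1.571, -0.647]
wrist_force: [-0.0, 0.1, 0.7]
width: 0.0472
```

Request:
send_rows(increments=[[-1,0,0,0,0],[-1,0,0,0,0],[-1,0,0,0,0]])

```text
time: 9.5
tool_pos: [0.4375, -0.0851, 0.0003]
ee_rot: [1.412, 1.571, -1.379]
wrist_force: [-0.2, 1.0, 0.6]
width: 0.0467
```

Request:
send_rows(increments=[[-1,-0.02,0,0,0],[-1,-0.06,0,0,0],[-1,-0.1,0,0,0],[-1,-0.14,0,0,0],[-1,-0.17,0,0,0]])

```text
time: 9.92
tool_pos: [0.4381, -0.0852, 0.1736]
ee_rot: [2.471, 1.567, -0.319]
wrist_force: [-0.1, -0.2, -0.4]
width: 0.0468
```

```bash
python3 - <<'E'
from h import *
s=snap('wrist','w8.png'); go([.5262,.181,.17])
cv2.imwrite('pics/w8c.png',cv2.resize(s['image'][170:330,190:370],None,fx=4,fy=3.7,interpolation=cv2.INTER_CUBIC)[:,:,::-1])
E
```

```text
t 9.9667 pos [ 0.4413 -0.0862  0.1799] jaw -69.9 j6 0.9 F [1.6 0.4 3.3] w 0.0466
inc [ 0.0099 -0.2218 -0.1714] roll 0
```

View pics/w8c.png

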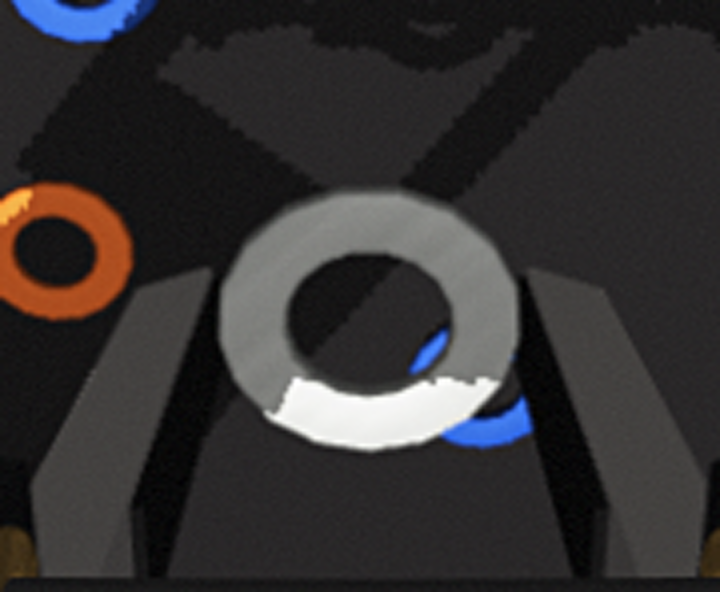

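```bash
python3 - <<'E'
from h import *
s=load('w8.png')
P=[tool(s,190+369/4,170+r/3.7-.4,-.0055) for r in (188,449)];print(np.round(P,4))
a=[tool(s,190+x/4-.4,170+318/3.7,-.0055)[1] for x in (219,519)];print(a)
# spacer on shaft seen in w5: top z=.090
s=load('w5.png')
for X in (.2056-.09,.2092-.09): print('spacer',tool(s,190+(289+451)/8-.4,170,X)[1])
E
```

```text
[[-0.0055  0.0002 -0.0247]
 [-0.0055  0.0003  0.0233]]
[np.float64(-0.023534786368782225), np.float64(0.023541676819782267)]
spacer 0.0002498563317931579
spacer 0.0002528889777623264
```

Request:
send_rows(increments=[[-1,0,-0.0308,-0.0239,0],[-1,0,-0.0616,-0.0478,0],[-1,0,-0.0924,-0.0717,0],[-1,0,-0.1232,-0.0956,0],[-1,0,-0.154,-0.1195,0]])

```text
time: 10.38
tool_pos: [0.4969, 0.1024, 0.1697]
ee_rot: [0.564, 1.571, -2.227]
wrist_force: [0.3, 0.2, -0.5]
width: 0.0468
```

Request:
send_rows(increments=[[-1,0.01,-0.0308,-0.0239,0],[-1,0.02,-0.06,-0.046,0],[-1,0.03,-0.068,-0.0525,0],[-1,0.03,-0.068,-0.0525,0],[-1,0.03,-0.068,-0.0525,0]])

```text
time: 10.8
tool_pos: [0.5217, 0.1821, 0.1386]
ee_rot: [0.169, 1.567, -2.621]
wrist_force: [-0.7, -0.3, -1.0]
width: 0.0472
```

Request:
send_rows(increments=[[-1,0,0,0,0],[-1,0,0,0,0]])

```text
time: 10.97
tool_pos: [0.5229, 0.1811, 0.141]
ee_rot: [2.56, 1.569, -0.232]
wrist_force: [0.7, -0.5, -0.5]
width: 0.0471
```

```bash
python3 - <<'E'
from h import *
s=snap('wrist','w9.png'); go([.5248,.1818,.125])
cv2.imwrite('pics/w9c.png',cv2.resize(s['image'][170:330,190:370],None,fx=4,fy=3.7,interpolation=cv2.INTER_CUBIC)[:,:,::-1])
E
```

```text
t 11.0167 pos [0.523  0.1811 0.1412] jaw -70.0 j6 1.45 F [ 0.3 -0.4 -1.2] w 0.047
inc [ 0.0162 -0.     -0.0018] roll 0
```

View pics/w9c.png

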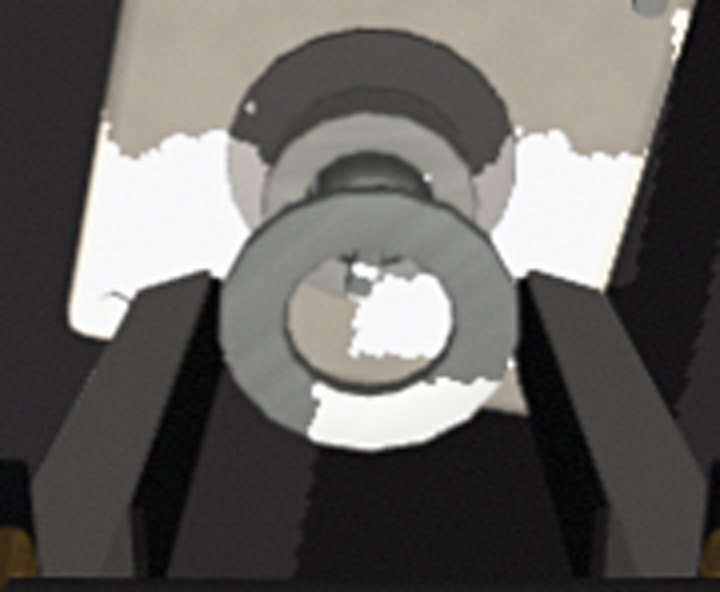

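```bash
python3 - <<'E'
from h import *
s=load('w9.png'); z=.141
print('boss',tool(s,190+370/4,170+30/3.7-.4,z-.052)+[0,0,.034],'spacer',tool(s,190+369/4,170+113/3.7-.4,z-.09)+[0,0,.022])
P=[tool(s,190+369/4,170+r/3.7-.4,-.0055) for r in (188,450)];print(np.round(P,4))
s=load('w5.png')
for zz in (.2092,.2056): print('w5 boss',tool(s,282,150+111/4-.4,zz-.052)+[0,0,.034],'spacer',tool(s,282,150+179/4-.4,zz-.09)+[0,0,.022])
E
```

```text
boss [ 0.089       0.00058738 -0.00156936] spacer [ 0.051       0.00031843 -0.00193682]
[[-0.0055  0.0002 -0.0247]
 [-0.0055  0.0003  0.0235]]
w5 boss [0.1572     0.00017447 0.00899591] spacer [0.1192     0.00015718 0.008237  ]
w5 boss [0.1536     0.00017261 0.00842114] spacer [0.1156     0.00015529 0.00745468]
```

Request:
send_rows(increments=[[-1,0,0,-0.0014,0],[-1,0.01,0,-0.0014,0],[-1,0.02,0,-0.0014,0],[-1,0.025,0,-0.0014,0],[-1,0.03,0,-0.0014,0]])

```text
time: 11.43
tool_pos: [0.5232, 0.1827, 0.1084]
ee_rot: [-0.071, 1.568, -2.862]
wrist_force: [0.9, -0.9, -0.7]
width: 0.0465
```

Request:
send_rows(increments=[[-1,0.004,0,0,0],[-1,0.008,0,0,0],[-1,0.012,0,0,0]])

```text
time: 11.68
tool_pos: [0.524, 0.1832, 0.0977]
ee_rot: [1.082, 1.571, -1.709]
wrist_force: [-1.0, -0.1, -0.5]
width: 0.0467
```

Request:
send_rows(increments=[[-1,0.002,0,0,0],[-1,0.004,0,0,0],[-1,0.005,0,0,0],[-1,0.005,0,0,0]])

```text
time: 12.02
tool_pos: [0.524, 0.1831, 0.093]
ee_rot: [0.827, 1.571, -1.964]
wrist_force: [0.2, 1.2, -0.6]
width: 0.0467
```

Request:
send_rows(increments=[[-1,0.001,0,0,0],[-1,0.002,0,0,0],[-1,0.002,0,0,0]])

```text
time: 12.27
tool_pos: [0.5242, 0.183, 0.0913]
ee_rot: [2.245, 1.57, -0.545]
wrist_force: [1.5, -0.5, -0.7]
width: 0.0469
```

Request:
send_rows(increments=[[-1,0.001,0,0,0],[-1,0.001,0,0,0],[0.1,0.001,0,0,0],[0.3,0.001,0,0,0],[0.3,0.001,0,0,0]])

```text
time: 12.68
tool_pos: [0.5239, 0.1832, 0.0901]
ee_rot: [-1.081, 1.57, 2.411]
wrist_force: [-0.7, -1.3, 0.3]
width: 0.0598
```

Request:
send_rows(increments=[[0.3,-0.02,0,0,0],[0.3,-0.05,0,0,0],[0.3,-0.08,0,0,0],[0.3,-0.1,0,0,0],[0.3,-0.1,0,0,0]])

```text
time: 13.1
tool_pos: [0.5266, 0.1839, 0.1962]
ee_rot: [3.043, 1.56, 0.253]
wrist_force: [-0.4, -0.2, 1.9]
width: 0.0611
```

Request:
send_rows(increments=[[0.3,0,0,0,0]])

```text
time: 13.18
tool_pos: [0.5246, 0.1834, 0.1914]
ee_rot: [3.043, 1.568, 0.252]
wrist_force: [-0.1, 0.0, 0.1]
width: 0.061
```

```bash
python3 - <<'E'
from h import *
s=snap('wrist','w10.png'); go([.614,-.1655,.15],4)
cv2.imwrite('pics/w10c.png',cv2.resize(s['image'][170:290,220:340],None,fx=6,fy=5,interpolation=cv2.INTER_CUBIC)[:,:,::-1])
s=snap('scene','s10.png'); c=s['image'][120:210,270:370]
cv2.imwrite('pics/s10c.png',cv2.resize(c,None,fx=6,fy=6,interpolation=cv2.INTER_CUBIC)[:,:,::-1])
E
```

```text
t 13.2333 pos [0.5237 0.1831 0.1894] jaw -69.9 j6 1.45 F [-0.9 -0.6 -0.8] w 0.0611
inc [0.0394 0.3584 0.035 ] roll -1.29
```

View pics/w10c.png

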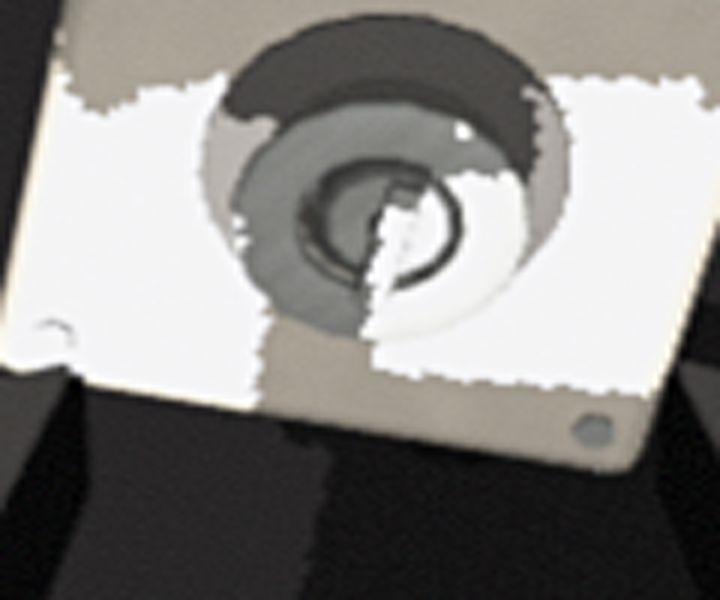

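View pics/s10c.png

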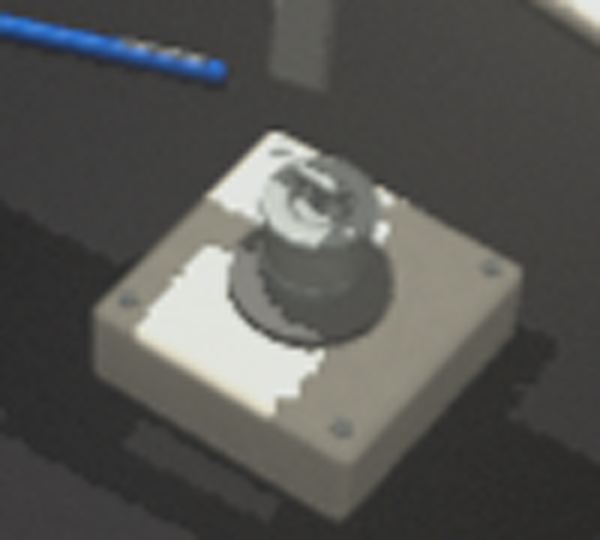

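Request:
send_rows(increments=[[0.3,0,0.038,0.004,0],[0.3,0,0.076,0.007,0],[0.3,0,0.095,0.009,0],[0.3,0,0.095,0.009,0]])

```text
time: 13.62
tool_pos: [0.5478, 0.0871, 0.1872]
ee_rot: [0.073, 1.566, -2.723]
wrist_force: [-0.5, 0.2, -0.3]
width: 0.0614
```

```bash
python3 - <<'E'
from h import *
s=snap('wrist','w11.png'); o=robot.get_obs(); go([.614,-.1655,.15],4)
p=proj(s,[.526,.181,.1])[0].astype(int);print(p)
x0,y0=max(p[0]-50,0),p[1]-45
cv2.imwrite('pics/w11c.png',cv2.resize(s['image'][y0:y0+90,x0:x0+100],None,fx=7,fy=6,interpolation=cv2.INTER_CUBIC)[:,:,::-1]);print(x0,y0)
E
```

```text
t 13.6667 pos [0.5474 0.0892 0.1875] jaw -70.1 j6 1.28 F [0.1 0.2 0. ] w 0.0612
inc [0.0372 0.2622 0.0239] roll -1.293
[177 204]
127 159
```

View pics/w11c.png

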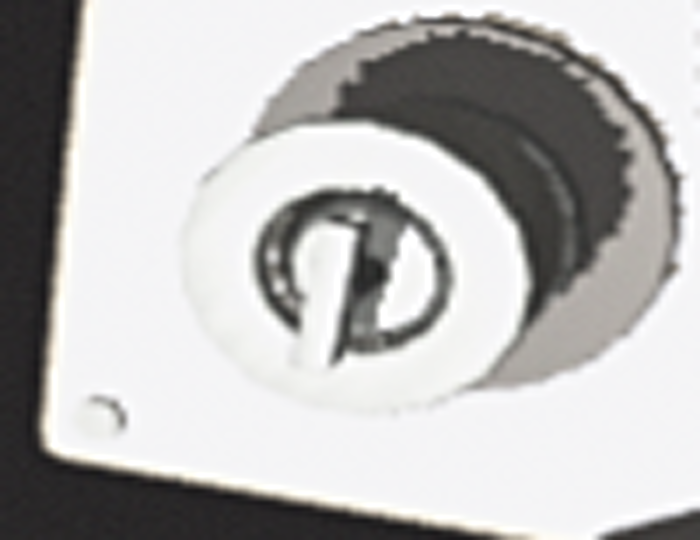

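```bash
python3 - <<'E'
from h import *
s=load('w11.png')
A=lambda x,y,z: onz(s,127+(x+.5)/7-.5,159+(y+.5)/6-.5,z)
a=A(333,223,.11)-A(311,365,.11);print(np.linalg.norm(a),np.degrees(np.arctan2(a[1],a[0])),A(322,294,.11))
a=A(357,226,.11)-A(331,367,.11);print(np.linalg.norm(a),np.degrees(np.arctan2(a[1],a[0])))
P=[A(180,265,.096),A(530,265,.096),A(355,121,.096),A(355,413,.096)];print(np.mean(P,0),np.linalg.norm(P[0]-P[1]),np.linalg.norm(P[2]-P[3]))
E
```

```text
0.022298230608013263 6.812490478696828 [0.52518698 0.18160169 0.11      ]
0.022257564957505752 5.634658550963857
[0.52546523 0.1822061  0.096     ] 0.047260971964319595 0.04693048265219784
```

Request:
send_rows(increments=[[0.3,0,0.038,0.0035,-0.11],[0.3,0,0.076,0.007,-0.22],[0.3,0,0.114,0.0105,-0.33],[0.3,0,0.152,0.014,-0.44],[0.3,0,0.19,0.0175,-0.55]])

```text
time: 14.08
tool_pos: [0.5968, -0.0934, 0.1886]
ee_rot: [-1.496, 1.568, 2.554]
wrist_force: [0.9, 0.3, -0.3]
width: 0.0609
```

```bash
python3 - <<'E'
from h import *
go([.614,-.1655,.18],4)
E
```

```text
t 14.0833 pos [ 0.5968 -0.0934  0.1886] jaw -38.0 j6 0.41 F [ 0.9  0.3 -0.3] w 0.0609
inc [0.0085 0.058  0.0462] roll -0.732
```

Request:
send_rows(increments=[[0.3,0,0.025,0.02,-0.12],[0.3,0,0.05,0.04,-0.24],[0.3,0,0.058,0.046,-0.36],[0.3,0,0.058,0.046,-0.48],[0.3,0,0.058,0.046,-0.6]])

```text
time: 14.5
tool_pos: [0.6136, -0.1652, 0.1879]
ee_rot: [-2.083, 1.567, 2.565]
wrist_force: [0.0, 0.2, -0.2]
width: 0.0609
```

Request:
send_rows(increments=[[0.3,0,0,0,-0.12],[0.3,0,0,0,-0.14],[0.3,0,0,0,-0.14]])

```text
time: 14.75
tool_pos: [0.6137, -0.1643, 0.1888]
ee_rot: [-2.185, 1.568, 2.597]
wrist_force: [0.1, -0.3, 0.8]
width: 0.0612
```

```bash
python3 - <<'E'
from h import *
s=snap('wrist','w12.png'); o=robot.get_obs(); go([.614,-.1655,.15],4)
p=proj(s,[.614,-.1655,.02])[0].astype(int);print(p)
x0,y0=max(p[0]-50,0),p[1]-45
cv2.imwrite('pics/w12c.png',cv2.resize(s['image'][y0:y0+90,x0:x0+100],None,fx=7,fy=6,interpolation=cv2.INTER_CUBIC)[:,:,::-1]);print(x0,y0)
E
```

```text
t 14.8 pos [ 0.6138 -0.1645  0.1891] jaw 3.9 j6 -0.42 F [-0.9  0.3 -0.7] w 0.0613
inc [0.0391 0.0002 0.0011] roll -0.001
[282 197]
232 152
```

View pics/w12c.png

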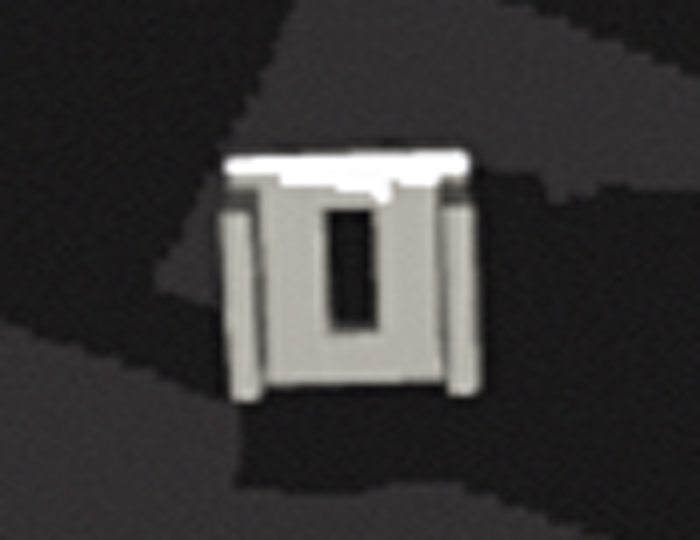

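```bash
python3 - <<'E'
from h import *
s=load('w12.png')
A=lambda x,y,X: tool(s,232+(x+.5)/7-.5,152+(y+.5)/6-.5,X).round(4)
z=.189
print('slot',A(351,270,z-.012)); print([A(x,y,z-.04) for x,y in [(222,208),(234,402),(475,200),(482,395)]])
E
```

```text
slot [ 0.177  -0.0002  0.0016]
[array([ 0.149 , -0.0205, -0.0164]), array([ 0.149 , -0.0191,  0.0208]), array([ 0.149 ,  0.0194, -0.0179]), array([0.149 , 0.0211, 0.0195])]
```

Request:
send_rows(increments=[[0.3,0.04,0,0.0012,-0.045],[0.3,0.08,0,0.0012,-0.045],[0.3,0.12,0,0.0012,-0.045],[0.3,0.155,0,0.0012,-0.045],[0.3,0.17,0,0.0012,-0.045]])

```text
time: 15.22
tool_pos: [0.61, -0.1648, 0.0133]
ee_rot: [-2.052, 1.56, 2.774]
wrist_force: [-1.2, -0.1, -0.8]
width: 0.0608
```

Request:
send_rows(increments=[[0.3,0.005,0,0,0],[0.3,0.008,0,0,0],[0.3,0.01,0,0,0],[0.3,0.01,0,0,0]])

```text
time: 15.55
tool_pos: [0.6154, -0.1672, 0.012]
ee_rot: [1.095, 1.567, -0.361]
wrist_force: [0.2, -0.2, 0.1]
width: 0.0612
```

```bash
python3 - <<'E'
from h import *
go([.614,-.1655,.008],6)
E
```

```text
t 15.55 pos [ 0.6154 -0.1672  0.012 ] jaw 6.6 j6 -0.47 F [ 0.2 -0.2  0.1] w 0.0612
inc [ 0.004  -0.0012 -0.0019] roll 0.01
```

Request:
send_rows(increments=[[0.3,0.002,-0.001,0,0],[0.1,0.004,-0.001,0,0],[-0.2,0.004,-0.001,0,0],[-1,0.004,-0.001,0,0],[-1,0.004,-0.001,0,0]])

```text
time: 15.97
tool_pos: [0.6133, -0.1672, 0.0066]
ee_rot: [1.057, 1.57, -0.399]
wrist_force: [-0.1, 0.4, 0.2]
width: 0.0398
```

Request:
send_rows(increments=[[-1,0,0,0,0],[-1,0,0,0,0],[-1,0,0,0,0]])

```text
time: 16.22
tool_pos: [0.6132, -0.1671, 0.0066]
ee_rot: [0.924, 1.57, -0.531]
wrist_force: [-0.5, -0.0, 1.2]
width: 0.0403
```

```bash
python3 - <<'E'
from h import *
go([.614,-.1655,.008],6)
E
```

```text
t 16.2167 pos [ 0.6132 -0.1671  0.0066] jaw 6.6 j6 -0.47 F [-0.5 -0.   1.2] w 0.0403
inc [-0.0014  0.0009 -0.0015] roll 0.01
```

Request:
send_rows(increments=[[-1,-0.03,0,0,0],[-1,-0.07,0,0,0],[-1,-0.11,0,0,0],[-1,-0.15,0,0,0.1],[-1,-0.18,0,0,0.2]])

```text
time: 16.63
tool_pos: [0.6136, -0.1672, 0.1898]
ee_rot: [1.289, 1.567, -0.371]
wrist_force: [-0.1, -0.2, -0.8]
width: 0.0398
```

```bash
python3 - <<'E'
from h import *
go([.526,.181,.185],-83)
E
```

```text
t 16.6333 pos [ 0.6136 -0.1672  0.1898] jaw -5.1 j6 -0.27 F [-0.1 -0.2 -0.8] w 0.0398
inc [ 0.0041 -0.1184 -0.339 ] roll 1.359
```

Request:
send_rows(increments=[[-1,0,-0.0125,-0.036,0.12],[-1,0,-0.025,-0.072,0.24],[-1,0,-0.0375,-0.108,0.36],[-1,0,-0.05,-0.144,0.48],[-1,0,-0.0625,-0.18,0.6]])

```text
time: 17.05
tool_pos: [0.5651, 0.0191, 0.1856]
ee_rot: [-1.051, 1.57, 2.97]
wrist_force: [0.8, -0.0, -1.1]
width: 0.04
```

```bash
python3 - <<'E'
from h import *
go([.526,.181,.185],-83)
E
```

```text
t 17.05 pos [0.5651 0.0191 0.1856] jaw -39.6 j6 0.63 F [ 0.8 -0.  -1.1] w 0.04
inc [ 0.0007 -0.1333 -0.0998] roll 0.757
```

Request:
send_rows(increments=[[-1,0,-0.03,-0.0225,0.12],[-1,0,-0.06,-0.045,0.24],[-1,0,-0.09,-0.0675,0.36],[-1,0,-0.12,-0.09,0.48],[-1,0,-0.133,-0.1,0.6]])

```text
time: 17.47
tool_pos: [0.5246, 0.1829, 0.1857]
ee_rot: [-1.161, 1.569, 2.267]
wrist_force: [0.2, 0.5, -1.7]
width: 0.0398
```

Request:
send_rows(increments=[[-1,0,0,0,0.11],[-1,0,0,0,0.157],[-1,0,0,0,0.157],[-1,0,0,0,0.157]])

```text
time: 17.8
tool_pos: [0.526, 0.1793, 0.1857]
ee_rot: [0.161, 1.57, -2.847]
wrist_force: [0.6, 0.8, -1.0]
width: 0.0399
```

```bash
python3 - <<'E'
from h import *
s=snap('wrist','w13.png'); go([.526,.181,.185],-83)
cv2.imwrite('pics/w13c.png',cv2.resize(s['image'][170:330,190:370],None,fx=4,fy=3.7,interpolation=cv2.INTER_CUBIC)[:,:,::-1])
E
```

```text
t 17.85 pos [0.5261 0.179  0.1857] jaw -82.4 j6 1.66 F [ 0.1 -0.4 -0.8] w 0.0398
inc [ 0.0007 -0.002  -0.0001] roll 0.011
```

View pics/w13c.png

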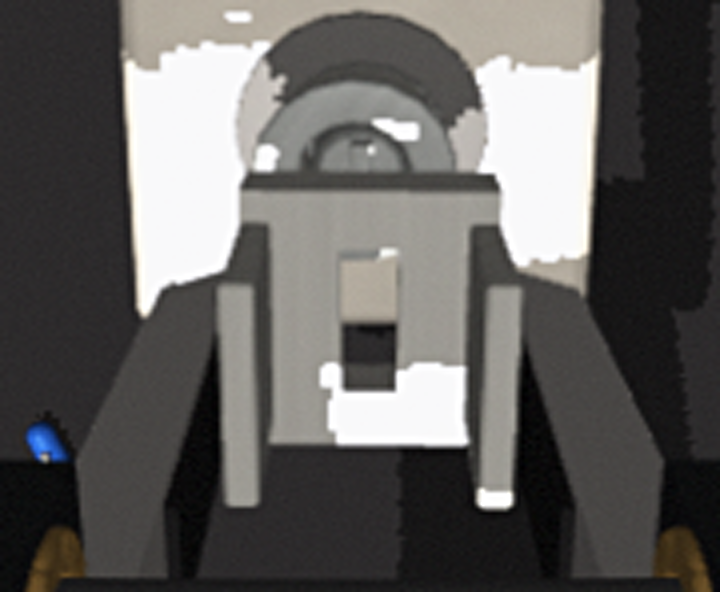

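```bash
python3 - <<'E'
from h import *
s=load('w13.png'); z=.1857
A=lambda x,y,X: tool(s,190+(x+.5)/4-.5,170+(y+.5)/3.7-.5,X)
print('slot',A(369,258,-.0054),A(369,390,-.0054), 'lug outer',A(218,290,-.0334)[1],A(522,290,-.0334)[1])
print('boss',(A(237,110,z-.052)[1]+A(488,110,z-.052)[1])/2,A(362,14,z-.052)[2]+.034, 'washer',(A(254,165,z-.096)[1]+A(457,165,z-.096)[1])/2,A(357,80,z-.096)[2]+.024)
g=s['image'][195:220,262:295].mean(2).astype(int)
cv2.imwrite('pics/w13d.png',cv2.resize(s['image'][188:220,255:305],None,fx=14,fy=14,interpolation=cv2.INTER_CUBIC)[:,:,::-1])
E
```

```text
slot [-5.40000000e-03  1.88022019e-05 -1.24770018e-02] [-5.40000000e-03  1.95123369e-05  1.18968442e-02] lug outer -0.0197508693574351 0.02004522700328109
boss -0.0017009056311857486 0.0011215958939842369 washer -0.00310886406097248 0.0009523730466402258
```

View pics/w13d.png

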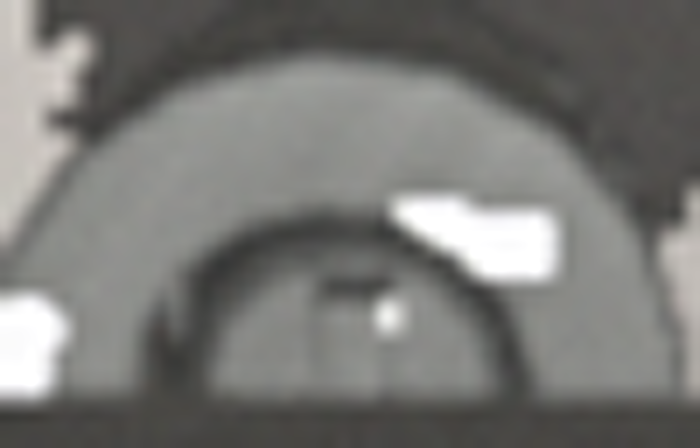

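Request:
send_rows(increments=[[-1,0.02,-0.002,0.0007,0],[-1,0.04,-0.002,0.0007,0],[-1,0.055,-0.002,0.0007,0],[-1,0.06,-0.002,0.0007,0],[-1,0.06,-0.002,0.0007,0]])

```text
time: 18.27
tool_pos: [0.5242, 0.1804, 0.1241]
ee_rot: [0.115, 1.567, -2.895]
wrist_force: [0.0, 0.1, -1.3]
width: 0.0398
```

```bash
python3 - <<'E'
from h import *
s=snap('wrist','w14.png'); go([.5256,.1812,.12],-83)
cv2.imwrite('pics/w14c.png',cv2.resize(s['image'][170:330,190:370],None,fx=4,fy=3.7,interpolation=cv2.INTER_CUBIC)[:,:,::-1])
E
```

```text
t 18.3167 pos [0.5251 0.1807 0.1257] jaw -82.5 j6 1.67 F [-0.7  0.  -0.8] w 0.0401
inc [ 0.0057 -0.0004 -0.0005] roll 0.009
```

View pics/w14c.png

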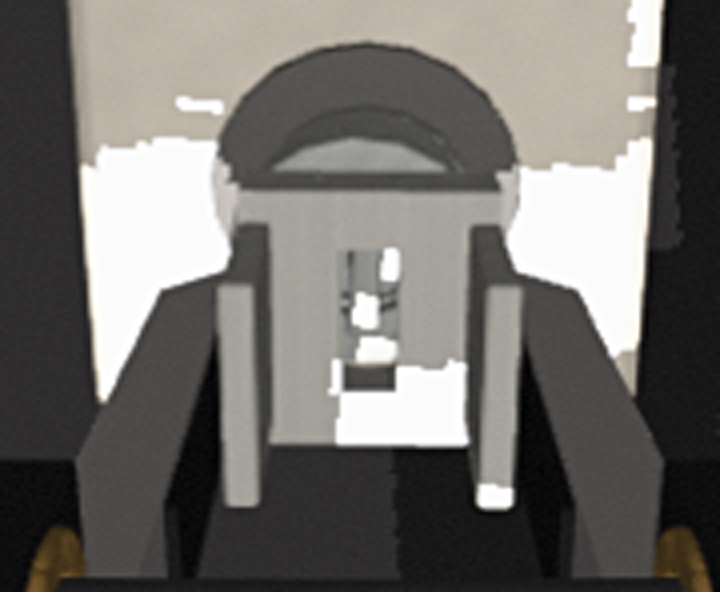

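Request:
send_rows(increments=[[-1,0.004,-0.0004,0,0],[-1,0.008,-0.0004,0,0],[-1,0.012,-0.0004,0,0],[-1,0.012,-0.0004,0,0]])

```text
time: 18.65
tool_pos: [0.5251, 0.1814, 0.1137]
ee_rot: [0.214, 1.57, -2.796]
wrist_force: [-0.3, -0.6, -0.4]
width: 0.0398
```

Request:
send_rows(increments=[[-1,0.0015,0,0,0],[-1,0.003,0,0,0],[-1,0.003,0,0,0]])

```text
time: 18.9
tool_pos: [0.5254, 0.1815, 0.1112]
ee_rot: [2.853, 1.571, -0.157]
wrist_force: [0.5, -0.2, 0.6]
width: 0.0397
```

Request:
send_rows(increments=[[-1,0.001,0,0,0],[-1,0.002,0,0,0],[-1,0.003,0,0,0],[-1,0.003,0,0,0]])

```text
time: 19.23
tool_pos: [0.5257, 0.1816, 0.109]
ee_rot: [-3.127, 1.57, 0.146]
wrist_force: [-0.7, 0.3, 3.9]
width: 0.04
```

```bash
python3 - <<'E'
from h import *
s=snap('wrist','w15.png'); go([.5256,.1812,.12],-83)
cv2.imwrite('pics/w15c.png',cv2.resize(s['image'][225:285,255:310],None,fx=12,fy=9.5,interpolation=cv2.INTER_CUBIC)[:,:,::-1])
s=load('w14.png')
cv2.imwrite('pics/w14d.png',cv2.resize(s['image'][225:285,255:310],None,fx=12,fy=9.5,interpolation=cv2.INTER_CUBIC)[:,:,::-1])
E
```

```text
t 19.2833 pos [0.5257 0.1816 0.1091] jaw -82.4 j6 1.67 F [-0.1  0.6  3.6] w 0.04
inc [-0.0109  0.0004  0.0002] roll 0.01
```

View pics/w15c.png

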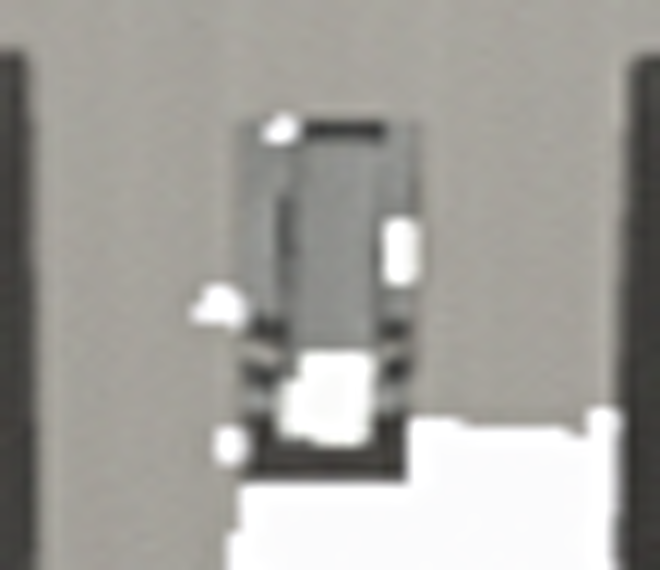

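View pics/w14d.png

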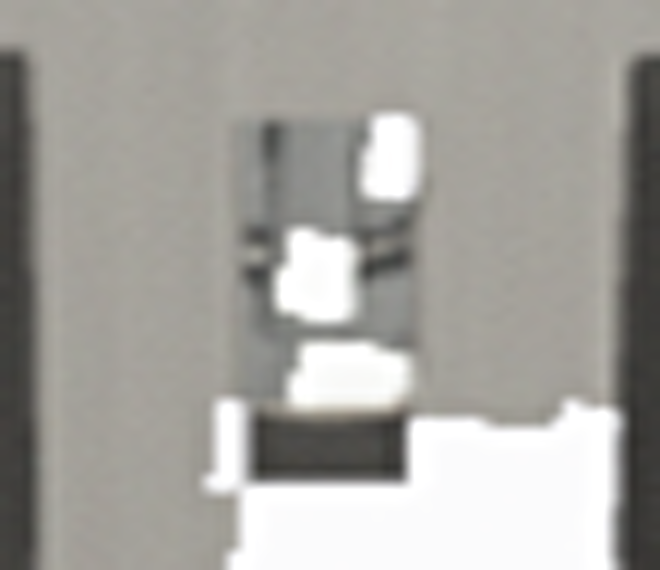

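```bash
python3 - <<'E'
from h import *
s=load('w15.png')
A=lambda x,y,X: tool(s,255+(x+.5)/12-.5,225+(y+.5)/9.5-.5,X).round(4)
for X in (-.001,.0016): print(X,'far',A(333,138,X),'near',A(325,442,X),'sides',A(292,200,X)[1],A(374,200,X)[1],'wall low edge',A(330,410,X))
print('slot',A(330,120,-.0054),A(330,480,-.0054),A(243,300,-.0054)[1],A(417,300,-.0054)[1])
E
```

```text
-0.001 far [-0.001   0.0003 -0.011 ] near [-0.001  -0.0001  0.0113] sides -0.0019 0.0025 wall low edge [-0.001   0.0001  0.0089]
0.0016 far [ 0.0016  0.0003 -0.01  ] near [ 0.0016 -0.0001  0.0126] sides -0.0019 0.0025 wall low edge [0.0016 0.0001 0.0102]
slot [-0.0054  0.0001 -0.0139] [-0.0054  0.0001  0.0119] -0.0044 0.0047
```

Request:
send_rows(increments=[[-1,-0.003,0,0,0],[-1,-0.003,0,0.002,0],[-1,-0.001,0,0.002,0],[-1,0,0,0.002,0],[-1,0,0,0.002,0]])

```text
time: 19.7
tool_pos: [0.5226, 0.181, 0.1069]
ee_rot: [0.143, 1.569, -2.867]
wrist_force: [-0.6, 0.7, -1.0]
width: 0.0398
```

Request:
send_rows(increments=[[-1,0.001,0,0,0],[-1,0.002,0,0,0],[-1,0.003,0,0,0],[-1,0.003,0,0,0]])

```text
time: 20.03
tool_pos: [0.5231, 0.1812, 0.1048]
ee_rot: [0.243, 1.57, -2.767]
wrist_force: [-0.3, 0.5, -0.8]
width: 0.0397
```

Request:
send_rows(increments=[[-1,0.001,0,0,0],[-1,0.002,0,0,0],[-1,0.003,0,0,0],[-1,0.003,0,0,0]])

```text
time: 20.37
tool_pos: [0.5234, 0.1812, 0.1024]
ee_rot: [2.785, 1.571, -0.224]
wrist_force: [-1.2, 0.4, 0.3]
width: 0.04
```

Request:
send_rows(increments=[[-1,0.001,0,0,0],[-1,0.002,0,0,0],[-1,0.003,0,0,0],[-1,0.003,0,0,0]])

```text
time: 20.7
tool_pos: [0.5234, 0.1812, 0.0996]
ee_rot: [3.025, 1.57, 0.016]
wrist_force: [-1.1, -0.3, 3.8]
width: 0.0395
```

Request:
send_rows(increments=[[-1,0.001,0,0,0],[-1,0.002,0,0,0],[-1,0.003,0,0,0],[-1,0.003,0,0,0]])

```text
time: 21.03
tool_pos: [0.5235, 0.1813, 0.0969]
ee_rot: [3.039, 1.57, 0.029]
wrist_force: [-2.6, -0.8, 6.5]
width: 0.0399
```

Request:
send_rows(increments=[[-1,0.0005,0,0,0],[-1,0.001,0,0,0],[-1,0.001,0,0,0]])

```text
time: 21.28
tool_pos: [0.5234, 0.1813, 0.0962]
ee_rot: [3.131, 1.57, 0.122]
wrist_force: [-3.3, -1.1, 7.7]
width: 0.0397
```

```bash
python3 - <<'E'
from h import *
s=snap('wrist','w16.png'); go([.5256,.1812,.1],-83); print(robot.get_obs()['wrist_torque'])
cv2.imwrite('pics/w16c.png',cv2.resize(s['image'][225:285,255:310],None,fx=12,fy=9.5,interpolation=cv2.INTER_CUBIC)[:,:,::-1])
E
```

```text
t 21.3333 pos [0.5235 0.1813 0.0963] jaw -82.4 j6 1.67 F [-2.3 -1.2  7.4] w 0.0399
inc [-0.0037  0.0004 -0.0021] roll 0.01
[-0.17315609  0.63149414  0.02075398]
```

View pics/w16c.png

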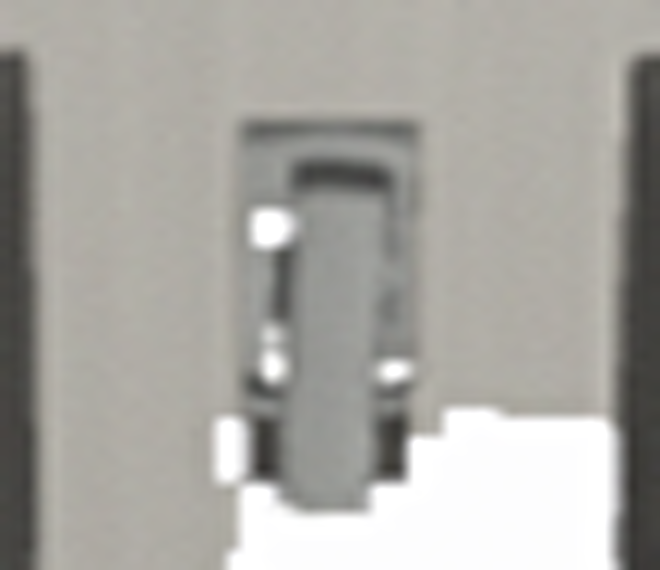

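```bash
python3 - <<'E'
from h import *
s=load('w16.png')
A=lambda x,y,X: tool(s,255+(x+.5)/12-.5,225+(y+.5)/9.5-.5,X).round(4)
X=-(.110-.0963)
print('bar',A(338,188,X),A(325,510,X),'slot',A(330,122,-.0054),A(330,480,-.0054))
E
```

```text
bar [-0.0137  0.0005 -0.0125] [-0.0137 -0.0001  0.0098] slot [-0.0054  0.0001 -0.0138] [-0.0054  0.0001  0.0119]
```

Request:
send_rows(increments=[[-1,0,0,0,-0.08],[-1,0,0,0,-0.16],[-1,0,0,0,-0.24],[-1,0,0,0,-0.32]])

```text
time: 21.67
tool_pos: [0.5248, 0.1817, 0.0968]
ee_rot: [2.966, 1.567, 0.28]
wrist_force: [-0.4, 0.2, 7.1]
width: 0.0398
```

```bash
python3 - <<'E'
from h import *
go([.5256,.1812,.1],7.6); print(robot.get_obs()['wrist_torque'])
E
```

```text
t 21.6667 pos [0.5248 0.1817 0.0968] jaw -63.9 j6 1.35 F [-0.4  0.2  7.1] w 0.0398
inc [-0.0032  0.0008 -0.0006] roll -1.248
[ 0.05789344  0.13109689 -0.06548812]
```

```bash
python3 - <<'E'
from h import *
s=snap('wrist','w17.png')
cv2.imwrite('pics/w17c.png',cv2.resize(s['image'][170:330,190:370],None,fx=4,fy=3.7,interpolation=cv2.INTER_CUBIC)[:,:,::-1])
E
```

```text
(no output)
```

View pics/w17c.png

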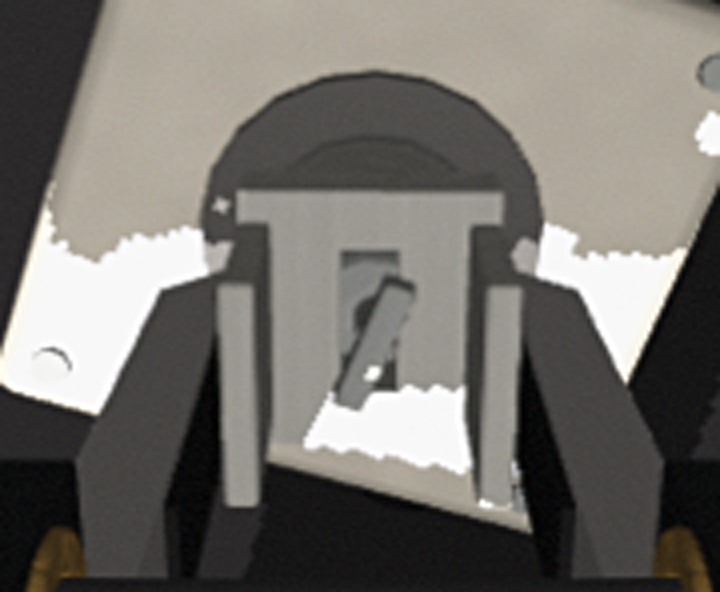

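Request:
send_rows(increments=[[-1,0,0,0,-0.1],[-1,0,0,0,-0.2],[-1,0,0,0,-0.3],[-1,0,0,0,-0.4],[-1,0,0,0,-0.5]])

```text
time: 22.13
tool_pos: [0.5248, 0.1818, 0.0968]
ee_rot: [2.494, 1.566, 0.309]
wrist_force: [0.4, 1.3, 6.1]
width: 0.0397
```

Request:
send_rows(increments=[[-1,0,0,0,-0.1],[-1,0,0,0,-0.2],[-1,0,0,0,-0.3],[-1,0,0,0,-0.4],[-1,0,0,0,-0.5]])

```text
time: 22.55
tool_pos: [0.5248, 0.1817, 0.0968]
ee_rot: [1.957, 1.566, 0.272]
wrist_force: [-0.3, 0.5, 6.8]
width: 0.0398
```

Request:
send_rows(increments=[[-1,0,0,0,-0.1],[-1,0,0,0,-0.2],[-1,0,0,0,-0.25],[-1,0,0,0,-0.25]])

```text
time: 22.88
tool_pos: [0.5248, 0.1816, 0.0968]
ee_rot: [1.656, 1.566, 0.218]
wrist_force: [0.2, -0.3, 6.5]
width: 0.0395
```

```bash
python3 - <<'E'
from h import *
s=snap('wrist','w18.png'); go([.5256,.1812,.1],7.6); print(robot.get_obs()['wrist_torque'])
cv2.imwrite('pics/w18c.png',cv2.resize(s['image'][170:330,190:370],None,fx=4,fy=3.7,interpolation=cv2.INTER_CUBIC)[:,:,::-1])
E
```

```text
t 22.9333 pos [0.5248 0.1816 0.0968] jaw 7.5 j6 0.1 F [-0.2 -0.1  6.9] w 0.0398
inc [-0.0032  0.0007  0.0005] roll -0.001
[-0.08359756  0.03131855  0.12144663]
```

View pics/w18c.png

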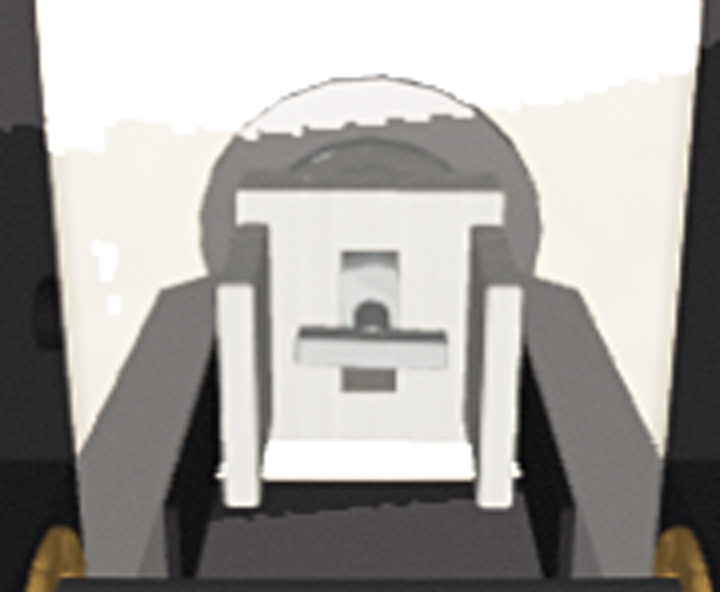

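Request:
send_rows(increments=[[-1,-0.0007,0,0,0],[-1,-0.0014,0,0,0],[-1,-0.002,0,0,0],[-1,-0.002,0,0,0]])

```text
time: 23.27
tool_pos: [0.5248, 0.1816, 0.0985]
ee_rot: [1.665, 1.567, 0.225]
wrist_force: [0.8, 0.4, 5.8]
width: 0.0399
```

Request:
send_rows(increments=[[-1,-0.0004,0,0,0],[-1,-0.0007,0,0,0],[-1,-0.0007,0,0,0]])

```text
time: 23.52
tool_pos: [0.5248, 0.1816, 0.0986]
ee_rot: [1.671, 1.567, 0.232]
wrist_force: [2.6, 0.0, 4.8]
width: 0.0395
```

Request:
send_rows(increments=[[-1,-0.0004,0,0,0],[-1,-0.0008,0,0,0],[-1,-0.0008,0,0,0]])

```text
time: 23.77
tool_pos: [0.5239, 0.1814, 0.0986]
ee_rot: [1.646, 1.569, 0.206]
wrist_force: [4.6, 0.6, 1.8]
width: 0.0395
```

Request:
send_rows(increments=[[-0.1,0,0,0,0],[0,0,0,0,0],[0.1,0,0,0,0],[0.1,0,0,0,0],[0.1,0,0,0,0]])

```text
time: 24.18
tool_pos: [0.5221, 0.181, 0.0976]
ee_rot: [-1.439, 1.568, -2.879]
wrist_force: [0.1, 0.1, 0.7]
width: 0.0517
```

Request:
send_rows(increments=[[0.1,-0.02,0,0,0],[0.1,-0.05,0,0,0],[0.1,-0.08,0,0,0],[0.1,-0.1,0,0,0],[0.1,-0.1,0,0,0]])

```text
time: 24.6
tool_pos: [0.5254, 0.1818, 0.2042]
ee_rot: [1.665, 1.562, 0.225]
wrist_force: [1.0, 0.9, 0.7]
width: 0.0513
```

Request:
send_rows(increments=[[0.3,0,0,0,0],[0.3,0,0,0,0],[0.3,0,0,0,0]])

```text
time: 24.85
tool_pos: [0.5221, 0.1809, 0.1961]
ee_rot: [-1.454, 1.566, -2.894]
wrist_force: [0.1, -0.2, -0.4]
width: 0.0606
```

```bash
python3 - <<'E'
from h import *
s=snap('wrist','w19.png'); go([.5256,.1812,.1],7.6)
cv2.imwrite('pics/w19c.png',cv2.resize(s['image'][120:280,190:370],None,fx=4,fy=3.7,interpolation=cv2.INTER_CUBIC)[:,:,::-1])
s=snap('scene','s19.png'); cv2.imwrite('pics/s19c.png',cv2.resize(s['image'][110:220,260:380],None,fx=5,fy=5,interpolation=cv2.INTER_CUBIC)[:,:,::-1])
E
```

```text
t 24.9 pos [0.5222 0.181  0.1962] jaw 7.5 j6 0.1 F [ 0.1 -0.3  0.1] w 0.061
inc [0.0962 0.0039 0.0002] roll -0.002
```

View pics/w19c.png

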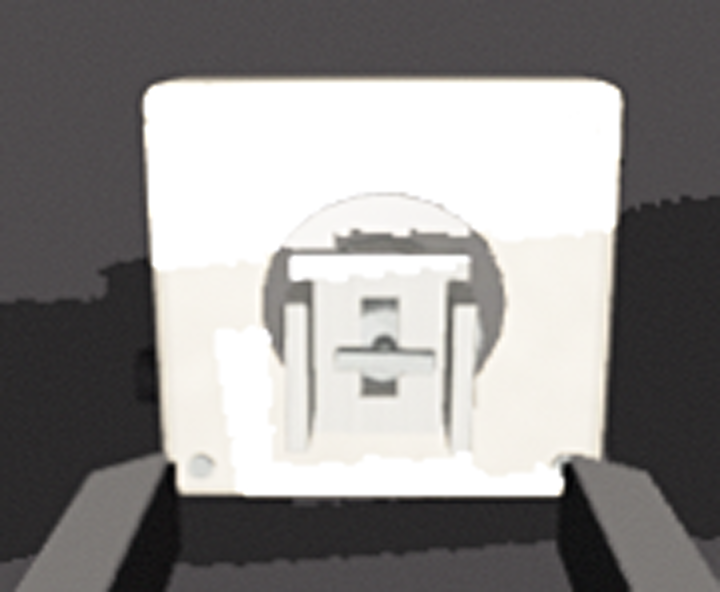

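View pics/s19c.png

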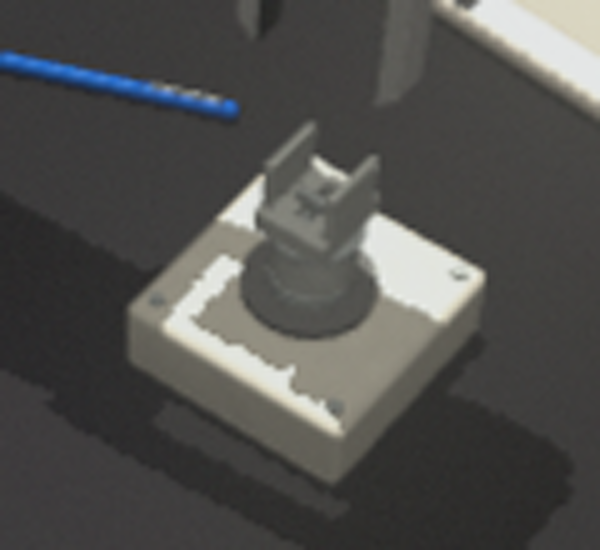

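View pics/s19.png

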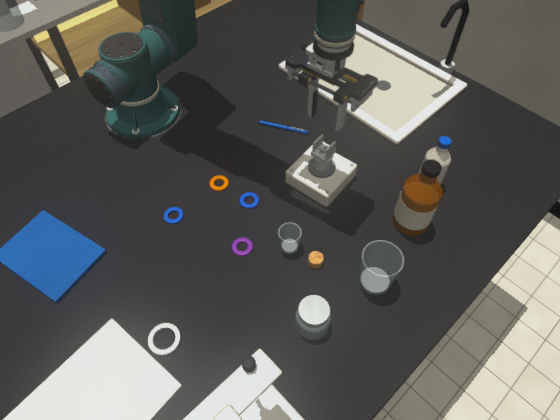

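```bash
python3 -c "
from bench import robot
print(robot.close_job())"
```

```text
the job is handed in; nothing more can be done
None
```

The stack is rebuilt on the shaft in the order asked: spacer sleeve, then washer, then the cap with its slot up. The cap is pressed down and turned a quarter turn under the cross-bar, and I handed the job in at about 25 s.

- **Cap and bar:** the first try touched the bar at about 4 N because the cap was roughly 2 mm off along the slot. I shifted it and it dropped through. I then pressed down to a reading of about 7.7 N and turned it 90°.
- **Last checks:** after I let go and raised the gripper clear, the wrist and scene pictures showed the bar lying across the slot and the cap level. While I eased up, the cap stayed at the same height as the push on the wrist fell from 4.8 to 1.8 N, so the bar is taking the load. With the gripper clear the wrist force read about zero. The other things on the bench looked unmoved.
- **What disagreed or went unmeasured:** the scene camera put the shaft about 3 mm from where the wrist view did, so I aligned the parts by the wrist view. I did not measure the cap's final height separately; the TCP height at release puts its underside within about 1 mm of the expected 92 mm above the bench. Peak contact forces stayed below 8 N in the readings I saw.

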